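# Turn the swab dispenser against the corner post and load it with test kits

## Robot

A 7-joint arm with a two-finger parallel gripper is mounted at the origin on the work surface. World frame = base frame: x ahead of the robot, y to its left, z up, the work surface at z = 0. Lengths are in m, angles in rad, forces in N, time in s.
With the tool pointing down it reaches from about 0.4 to 0.9 m from the base axis. Payload 5.6 kg.
Tool frame: the origin (TCP) lies at the very end of the fingers, on their centre line; the grasp point (between the pads) lies 19 mm behind it (arm.pinch_z is the distance from the TCP to the grasp point, in m); z points along the fingers, y is the direction in which the jaws open and shut (so a half turn about z gives the same grasp; the last joint's range is limited). The gripper opens to 92 mm and grips with 3 to 60 N. Pads are 20 mm wide; open, the fingers measure 128 mm over their backs; the gripper's body (75 mm by 189 mm) begins 69 mm behind the grasp point.
Start: joints at [1.257, 0.468, -0.012, 1.603, 0.006, 1.071, -0.056], TCP at [0.174, -0.626, 0.215] pointing down, gripper open.
Joint ranges: [-2.53, 2.53], [-0.31, 2.02], [-1.57, 1.55], [0.28, 2.44], [-1.29, 4.43], [0.15, 1.84], [-2.92, 2.92]. Speed limits (rad/s): [2.57, 2.57, 3.14, 3.14, 3.14, 3.14, 3.14].

## Interface

Orientations are given as a unit quaternion [w, x, y, z].
In Python, from rig import arm gives the robot as it stands.
- The arm moves only by the tool servo_tool, never from a script. Its argument "motion" is a list of rows, each a list of 2 entries, a list of its own where there are three numbers: the shift along the tool's x, y, z in cm, then the turn, a rotation vector about the tool's x, y, z in degrees. A call has 1 to 8 rows; each row shifts and turns the commanded pose from where the row before left it, along the tool's axes as they then stand; what a row does not reach is not made up. A row lasts 1/12 s, in which the tool goes at most 41.7 mm and 7.16 degrees, less where a joint would pass 70% of its speed; a pose out of reach is approached as far as the arm can. A call is refused whole if a number of a shift passes 4.17 or a number of a turn 7.16, either way. A call with a gripper value outside its range is refused whole. "grip" is the finger opening in cm, from 0 to 9.19, set as the call begins (left out, the last holds). The fingers move at their own pace and stop on an object; "force" is the grip in N (left out, the last holds). Time passes only in rows, so rows that do not move let the fingers close. It gives the time, the measured TCP pose, the force and the opening at its end, in the units of the state.
- arm.get_obs(): the state, without advancing time (a new reading comes with each control period).
- arm.read_camera(name): name is "scene" or "top" or "wrist"; returns the picture (400x640x3 uint8, red, green, blue); there is no depth.
- arm.get_calibration(name): a dict with "fx", "fy", "cx", "cy" (pixels), "R" (3x3) and "t" (3): a world point X has camera coordinates R X + t. Camera axes: x right, y down, z forward; pixel columns grow to the right and rows downward; lengths in m; the calibration is good to about 2 mm. A picture is of the moment at which its call begins: read the wrist's pose just before it. get_calibration takes no time and is no camera call; for the wrist camera it gives the pose at the moment of the call.
- arm.hand_in(): hands the job in, once; it reports no verdict.
The state is a dict: "time_s": time; "qpos": joint angles; "joint_vel": joint speeds; "effort": joint torques, N m; "position": TCP position; "tool_rot": TCP orientation; "contact_force": force on the tool from outside, world axes, zero at the start; "moment": the same for the moment, N m; "grip_width": finger opening in m.
Only numpy, scipy, OpenCV 4.12 (cv2) and the standard library are available. Lean on these libraries where they do the work, as an engineer would, in place of code of your own. Each camera call takes 0.05 s, during which the arm holds its last target.

## Task

At the testing station the square swab dispenser stands sideways, with its cut-out front to the right: without lifting it, push it round a quarter turn clockwise (seen from above) against the low fixed corner post, so that its front faces the robot side and its back stands against, and square with, the post's near face. Only then stack every test kit box, flat (either face up) and squarely in one pile centred on the dispenser, long sides parallel to its front, and last lay the weight board on top of the pile in the same way, handle up. Leave the other things on the table where they are.

Things in the scene. Friction and masses are not known exactly. Their poses are not given: they have to be found in the camera images.
- post: low square timber post fixed to the table, 50 x 50 mm, 45 mm high; origin: centre of its foot. Its faces are square to its x (away from the robot) and y (left); it may be turned by up to 0.15 rad. Its near face is at x = -25 mm
- dispenser: square white swab dispenser, loose, 120 x 120 x 50 mm high, 0.4 to 0.8 kg, too wide to grip; origin: centre of underside. Front face (x = -60 mm) has a cut-out in its top edge, 64 mm wide, 15 deep, 30 high, full below; other sides plain, top flat. Starts right of the post, 0 to 35 mm clear, yaw about 90 degrees more than the post's; ends at the post's yaw, back (x = +60 mm) on the post's near face
- kit0: a flat closed test kit box of white card, 110 (its x) x 56 (its y) x 20 mm high, 0.12 kg, rigid; origin: centre of the face that is its underside at the start, z up. Both faces are alike for stacking. Three to five of the five kits are present. They start flat on the table, on the left, long side roughly fore and aft.
- kit1: a flat closed test kit box of white card, 110 (its x) x 56 (its y) x 20 mm high, 0.12 kg, rigid; origin: centre of the face that is its underside at the start, z up. Both faces are alike for stacking. Three to five of the five kits are present. They start flat on the table, on the left, long side roughly fore and aft.
- kit2: a flat closed test kit box of white card, 110 (its x) x 56 (its y) x 20 mm high, 0.12 kg, rigid; origin: centre of the face that is its underside at the start, z up. Both faces are alike for stacking. Three to five of the five kits are present. They start flat on the table, on the left, long side roughly fore and aft.
- kit3: a flat closed test kit box of white card, 110 (its x) x 56 (its y) x 20 mm high, 0.12 kg, rigid; origin: centre of the face that is its underside at the start, z up. Both faces are alike for stacking. Three to five of the five kits are present. They start flat on the table, on the left, long side roughly fore and aft.
- kit4: a flat closed test kit box of white card, 110 (its x) x 56 (its y) x 20 mm high, 0.12 kg, rigid; origin: centre of the face that is its underside at the start, z up. Both faces are alike for stacking. Three to five of the five kits are present. They start flat on the table, on the left, long side roughly fore and aft.
- cover: weight board: grey plate 110 (its x) x 60 (its y) x 8 mm with an upright grip bar on top along its x, 70 mm long, 12 mm thick (its y), from 8 to 36 mm above the underside; about 0.25 kg; origin: centre of its underside, z up. It lies flat beyond the post, to the left, bar roughly fore and aft
- gel: bystander: the gel bottle (54 mm across, 130 mm tall), standing loose; origin: centre of its underside
- bowl: bystander: a pulp bowl (110 mm across, 45 mm tall), standing loose; origin: centre of its underside
- tape: bystander: a roll of clear tape lying flat (70 mm across, 20 mm tall), standing loose; origin: centre of its underside
- pad: bystander: a notepad (100 x 75 x 14 mm, long side along its x), standing loose; origin: centre of its underside
- cup: bystander: a cup (64 mm across, 65 mm tall), standing loose; origin: centre of its underside
- jar: bystander: a jar (60 mm across, 70 mm tall), standing loose; origin: centre of its underside
Mind the look-alikes: they are no part of the job. Leave any black look-alike of the kit2 alone.

How it is judged:
On the way, in this order (a step that is already met when the one before it is completed fails the run):
1. the dispenser is part-way through its turn, bearing against the post (contact force between dispenser and post above 0.3 N and angle between the x axis of dispenser and the x axis of post, either way round between 0.4 and 1.2 rad and height (world z) of dispenser below 0.01 m).
2. the dispenser stands turned, front to the robot, back against the post, with no kit or board on it yet (angle between the x axis of dispenser and the x axis of post, either way round below 0.16 rad and x of post in the frame of dispenser between 0.075 and 0.11 m and y of post in the frame of dispenser between -0.08 and 0.08 m and angle between dispenser's own z axis and vertical below 0.08 rad and height (world z) of dispenser below 0.01 m and linear speed of dispenser below 0.02 m/s and distance between each of kit0, kit1, kit2, kit3, kit4, cover and dispenser above 0.1 m), for 0.2 s.
At the end, for the whole second after the job is handed in: Dispenser: front to the robot, square with the post within 9 degrees, back within 25 mm of its near face, overlapping it. Kits and board: flat, one pile centred within 12 mm on the dispenser, long sides within 8.5 degrees of parallel to its front, board on top, handle up; all at rest (angle between the x axis of dispenser and the x axis of post, either way round below 0.16 rad and x of post in the frame of dispenser between 0.075 and 0.11 m and y of post in the frame of dispenser between -0.08 and 0.08 m and angle between each of dispenser, cover's own z axis and vertical below 0.08 rad and height (world z) of dispenser below 0.01 m and linear speed of each of dispenser, kit0, kit1, kit2, kit3, kit4, cover below 0.02 m/s and horizontal distance between each of kit0, kit1, kit2, kit3, kit4, cover and dispenser below 0.012 m and angle between the x axis of each of kit0, kit1, kit2, kit3, kit4, cover and the y axis of dispenser, either way round below 0.15 rad and angle between the z axis of each of kit0, kit1, kit2, kit3, kit4, cover and the z axis of dispenser, either way round below 0.08 rad and z of each of kit0, kit1, kit2, kit3, kit4, cover in the frame of dispenser above 0.042 m and z of each of kit0, kit1, kit2, kit3, kit4 in the frame of cover below 0.01 m); the robot touches nothing.
It fails at once if another thing on the table is knocked over or moved more than 5 cm (distance of any of gel, bowl, tape, pad, cup, jar from where it was at the start of the episode above 0.05 m or angle between any of gel, bowl, tape, pad, cup, jar's own z axis and vertical above 0.5 rad).
It fails at once if the dispenser is lifted or tipped (height (world z) of dispenser above 0.025 m or angle between dispenser's own z axis and vertical above 0.35 rad).
Of kit0, kit1, kit2, kit3, kit4 only 3 to 5 are there at a start; the rules pass over those that are not, and their reading is None.
At some moment in a run one of kit0, kit1, kit2, kit3, kit4 may be knocked a few centimetres aside while the robot is not near it.
Once in a run the grip may slacken for a moment while it holds something.
It also fails if it takes over 210 s, if anything falls off the work surface, if the arm or the gripper's body presses on something with over 40 N, if the wrist force passes 120 N, or if a joint passes its speed limit or range.

## Working session

There is one attempt and no reset: what is moved stays moved. The work goes in short steps, Python scripts to look and compute and a tool call to move; the robot and the scene stay as the last step left them, time stands still between calls to the robot, and variables do not carry over. Pictures are saved under pics/ and viewed, and the job is handed in when it is done.

Besides the shell and the picture viewer there is one more tool, called after "Call:" as a command line: name --argument value ..., lists and objects as JSON in quotes. servo_tool: Moves the arm, as the interface text tells. Its arguments: {"type":"object","properties":{"motion":{"type":"array","items":{"type":"array"}},"grip":{"type":"number"},"force":{"type":"number"}},"required":["motion"]}

```bash
ls; mkdir -p pics; python3 - <<'E'
from rig import arm
import cv2,numpy as np
o=arm.get_obs();print(o)
for n in ("scene","top","wrist"):
    c=arm.get_calibration(n);print(n,c)
    im=arm.read_camera(n);cv2.imwrite(f"pics/a_{n}.png",im[:,:,::-1])
E
```

```text
pics
{'time_s': 0.0, 'qpos': array([ 1.25699937,  0.46833815, -0.01161756,  1.60358627,  0.00602606,
        1.0714175 , -0.0563024 ]), 'joint_vel': array([ 9.02134663e-05, -8.23138004e-05,  1.62350944e-04,  1.31926515e-03,
       -8.82794551e-04, -5.22530138e-04,  4.88431817e-04]), 'effort': array([-6.11803571e-04, -5.20567346e+01, -1.26397616e-02, -2.43744439e+01,
       -5.65859419e-02,  1.74123805e-02,  1.47735027e-04]), 'position': array([ 0.17365688, -0.62578324,  0.21368115]), 'tool_rot': array([-8.37661534e-04,  9.90850017e-01,  1.34964838e-01, -1.83481004e-04]), 'contact_force': array([-0.01315398,  0.05258497, -0.15184998]), 'moment': array([-0.04379267, -0.0015433 , -0.03457583]), 'grip_width': 0.09185124946287618}
scene {'fx': 405.9022218620665, 'fy': 405.9022218620665, 'cx': 323.08668524307416, 'cy': 205.35880595291513, 'R': array([[ 0.49367397,  0.86960302, -0.00875207],
       [ 0.61794767, -0.35785482, -0.70005758],
       [-0.61190416,  0.34019188, -0.71403276]]), 't': array([-0.23027967, -0.2955475 ,  1.51728763])}
top {'fx': 395.1967519368629, 'fy': 395.1967519368629, 'cx': 314.8572399905292, 'cy': 201.41806079371162, 'R': array([[-1.95208894e-02, -9.99809043e-01,  9.01263331e-04],
       [-9.85443370e-01,  1.90881265e-02, -1.68929002e-01],
       [ 1.68879540e-01, -4.18578833e-03, -9.85627810e-01]]), 't': array([4.05763547e-04, 5.18249529e-01, 1.16196655e+00])}
wrist {'fx': 351.26591071688614, 'fy': 351.26591071688614, 'cx': 320.187416329227, 'cy': 201.17399031365161, 'R': array([[ 0.26694393, -0.96371065, -0.00165186],
       [-0.93149705, -0.25845961,  0.25595286],
       [-0.24709144, -0.06678636, -0.96668785]]), 't': array([-0.64959345, -0.02921315,  0.38962584])}
```

View pics/a_scene.png

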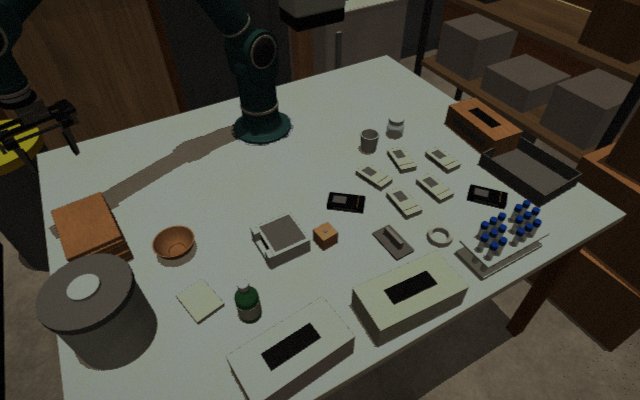

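View pics/a_top.png

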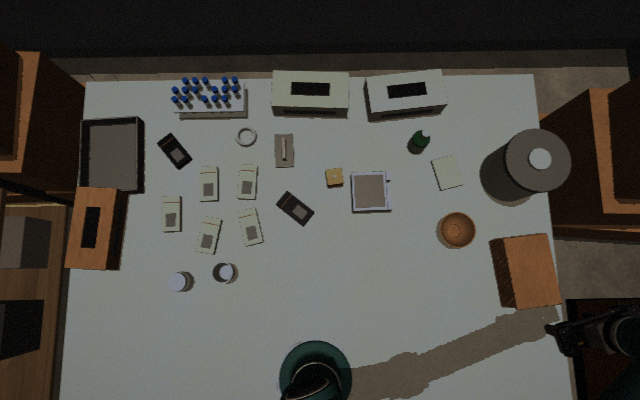

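View pics/a_wrist.png

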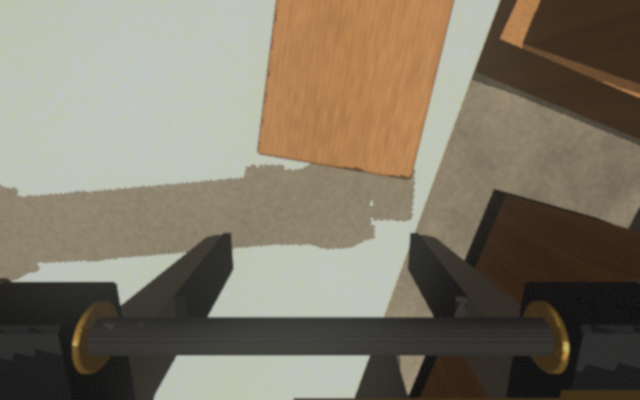

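```bash
cat > h.py <<'E'
from rig import arm
import cv2,numpy as np
def ray(cal,u,v):
    R=np.array(cal['R']);t=np.array(cal['t'])
    d=R.T@np.array([(u-cal['cx'])/cal['fx'],(v-cal['cy'])/cal['fy'],1]);return -R.T@t,d
def p2w(cal,u,v,z):
    c,d=ray(cal,u,v);return c+d*(z-c[2])/d[2]
def w2p(cal,X):
    p=np.array(cal['R'])@np.array(X)+cal['t'];return np.array([cal['fx']*p[0]/p[2]+cal['cx'],cal['fy']*p[1]/p[2]+cal['cy']])
def tri(obs):
    A=np.zeros((3,3));b=np.zeros(3)
    for cal,u,v in obs:
        c,d=ray(cal,u,v);d=d/np.linalg.norm(d);P=np.eye(3)-np.outer(d,d);A+=P;b+=P@c
    return np.linalg.solve(A,b)
def yaw():
    from scipy.spatial.transform import Rotation as R
    q=arm.get_obs()['tool_rot'];return R.from_quat([q[1],q[2],q[3],q[0]]).as_matrix()
E
python3 - <<'E'
import cv2
im=cv2.imread('pics/a_top.png')
c=im[90:300,150:480]  # 330x210
b=cv2.resize(c,None,fx=2.4,fy=2.4,interpolation=cv2.INTER_CUBIC)
b=cv2.convertScaleAbs(b,alpha=1.3);cv2.imwrite('pics/b_top.png',b)
s=im[150:230,280:410];cv2.imwrite('pics/b_top2.png',cv2.resize(s,None,fx=6,fy=6,interpolation=cv2.INTER_CUBIC))
im=cv2.imread('pics/a_scene.png');s=im[180:280,220:360];cv2.imwrite('pics/b_sc.png',cv2.resize(s,None,fx=5.5,fy=5.5,interpolation=cv2.INTER_CUBIC))
from h import *
cal=arm.get_calibration('top')
for n,u,v,z in [('post',334,177,.045),('disp',370,191,.05),('k',209,184,.02),('k',247,181,.02),('k',172,214,.02),('k',209,235,.02),('k',250,227,.02),('cover',284,151,.008),('black',295,208,.02),('gel',420,140,.05),('tape',246,137,.02),('cup',224,272,.06)]:
    print(n,p2w(cal,u,v,z).round(3))
E
```

```text
post [ 0.593 -0.07   0.045]
disp [ 0.546 -0.178  0.05 ]
k [0.584 0.321 0.02 ]
k [0.591 0.202 0.02 ]
k [0.491 0.433 0.02 ]
k [0.424 0.317 0.02 ]
k [0.446 0.191 0.02 ]
cover [0.691 0.086 0.008]
black [0.503 0.052 0.02 ]
gel [ 0.705 -0.341  0.05 ]
tape [0.736 0.207 0.02 ]
cup [0.311 0.26  0.06 ]
```

View pics/b_top2.png

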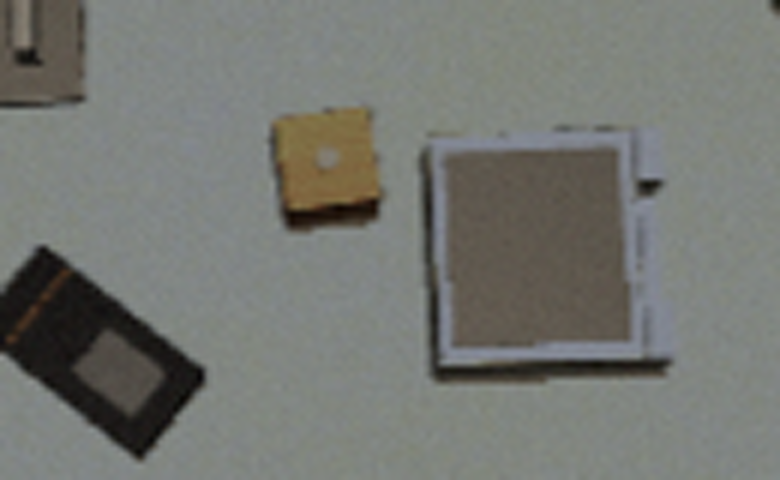

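View pics/b_top.png

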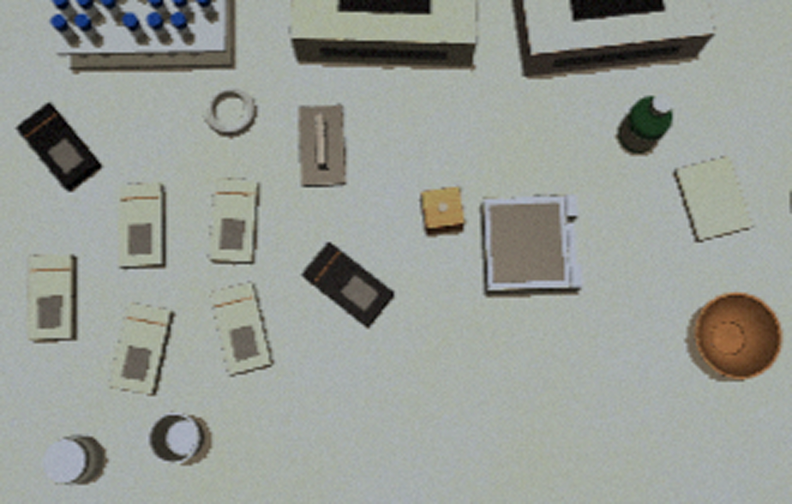

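View pics/b_sc.png

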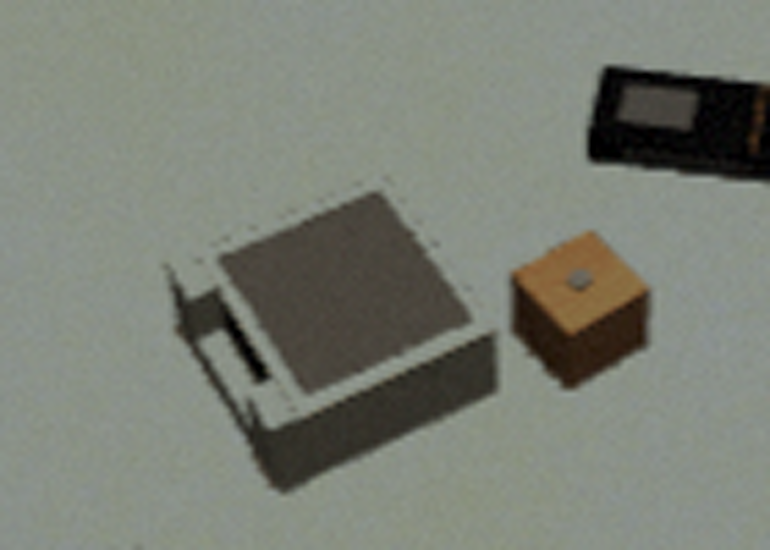

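```bash
python3 - <<'E'
from h import *
cal=arm.get_calibration('top');sc=arm.get_calibration('scene')
T=lambda u,v:(280+u/6,150+v/6); S=lambda u,v:(220+u/5.5,180+v/5.5)
for n,pts,z in [('disp',[(430,138),(660,128),(670,360),(437,362)],.05),('post',[(273,118),(372,108),(380,200),(288,210)],.045)]:
    P=np.array([p2w(cal,*T(*p),z) for p in pts]);print(n,P.round(4).tolist(),P.mean(0).round(4))
    # angle of edges: TL->TR , BL->BR is -y ; BL->TL is +x
    for a,b in((0,1),(3,2)): d=P[b]-P[a];print(' lr',np.hypot(*d[:2]).round(4),np.degrees(np.arctan2(d[0],-d[1])).round(1))
    for a,b in((3,0),(2,1)): d=P[a]-P[b];d=-d;print(' nf',np.hypot(*d[:2]).round(4),np.degrees(np.arctan2(d[1],d[0])).round(1))
# scene: disp top corners: back-near(385,185)? etc
for n,pts,z in [('dispS',[(385,183),(497,328),(275,428),(165,262)],.05),('postS',[(594,232),(650,285),(570,333),(512,272)],.045)]:
    P=np.array([p2w(sc,*S(*p),z) for p in pts]);print(n,P.round(4).tolist(),P.mean(0).round(4))
# heights by two views
print('post corner',tri([(cal,*T(372,108)),(sc,*S(570,333))]), 'disp corner',tri([(cal,*T(430,138)),(sc,*S(497,328))]))
E
```

```text
disp [[0.6036, -0.1245, 0.05], [0.6066, -0.2427, 0.05], [0.4863, -0.2415, 0.05], [0.4876, -0.124, 0.05]] [ 0.546  -0.1832  0.05  ]
 lr 0.1182 1.4
 lr 0.1175 -0.6
 nf 0.116 -0.3
 nf 0.1203 -0.6
post [[0.617, -0.0445, 0.045], [0.6213, -0.0957, 0.045], [0.5727, -0.0983, 0.045], [0.5684, -0.051, 0.045]] [ 0.5948 -0.0724  0.045 ]
 lr 0.0514 4.8
 lr 0.0475 5.2
 nf 0.049 7.6
 nf 0.0486 3.0
dispS [[0.4988, -0.1242, 0.05], [0.6112, -0.1201, 0.05], [0.6125, -0.2367, 0.05], [0.4925, -0.2416, 0.05]] [ 0.5537 -0.1807  0.05  ]
postS [[0.577, -0.0468, 0.045], [0.6209, -0.0405, 0.045], [0.6277, -0.0894, 0.045], [0.5798, -0.095, 0.045]] [ 0.6013 -0.0679  0.045 ]
post corner [ 0.62391138 -0.09213115  0.04215536] disp corner [ 0.60626091 -0.12172412  0.04545973]
```

```bash
cat >> h.py <<'E'
import json
def pose():
    o=arm.get_obs();M=yaw();return np.array(o['position']),np.degrees(np.arctan2(M[1,0],M[0,0])),M
def plan(wps,step=40,rot=7.0,start=None):
    """wps: (x,y,z,psi_deg[,step_mm]); rows in tool axes"""
    if start is None:
        p,ps,M=pose()
    else: p,ps=np.array(start[:3]),start[3]
    print('from',p.round(4),round(ps,2))
    rows=[]
    for w in wps:
        st=w[4] if len(w)>4 else step
        d=np.array(w[:3])-p;dps=w[3]-ps
        n=max(1,int(np.ceil(max(np.linalg.norm(d)*1000/st,abs(dps)/rot))))
        p0=p.copy();ps0=ps
        for i in range(n):
            tp=p0+d*(i+1)/n;tps=ps0+dps*(i+1)/n
            a=np.radians(ps);X=np.array([np.cos(a),np.sin(a),0]);Y=np.array([np.sin(a),-np.cos(a),0]);Z=np.array([0,0,-1.])
            dd=(tp-p)*100;s=[round(float(dd@X),2),round(float(dd@Y),2),round(float(dd@Z),2)]
            t=round(float(-(tps-ps)),1)
            p=p+(s[0]*X+s[1]*Y+s[2]*Z)/100;ps=ps-t
            rows.append([s,[0,0,t]])
    for i in range(0,len(rows),8): print(json.dumps(rows[i:i+8]).replace(' ',''))
def st():
    o=arm.get_obs();p,ps,M=pose();print('t',round(o['time_s'],2),p.round(4),'psi',round(ps,2),'tilt',M[:,2].round(3),'F',np.round(o['contact_force'],1),'w',round(o['grip_width'],4))
E
python3 - <<'E'
from h import *
plan([(.44,-.183,.16,0),(.44,-.183,.02,0)])
E
```

```text
from [ 0.1737 -0.6259  0.2139] 15.51
[[[2.89,-2.74,0.41],[0,0,1.2]],[[2.82,-2.79,0.42],[0,0,1.2]],[[2.77,-2.85,0.41],[0,0,1.2]],[[2.71,-2.91,0.42],[0,0,1.2]],[[2.64,-2.97,0.41],[0,0,1.2]],[[2.59,-3.02,0.42],[0,0,1.2]],[[2.52,-3.08,0.41],[0,0,1.2]],[[2.45,-3.13,0.42],[0,0,1.1]]]
[[[2.39,-3.17,0.41],[0,0,1.2]],[[2.33,-3.22,0.41],[0,0,1.2]],[[2.26,-3.27,0.42],[0,0,1.2]],[[2.19,-3.32,0.41],[0,0,1.2]],[[2.12,-3.36,0.42],[0,0,1.2]],[[0.0,-0.0,3.5],[0,0,0.0]],[[0.0,-0.0,3.5],[0,0,0.0]],[[0.0,-0.0,3.5],[0,0,0.0]]]
[[[0.0,-0.0,3.5],[0,0,0.0]]]
```

Call:
servo_tool --motion '[[[2.9,-2.7,0.4],[0,0,1.2]],[[2.8,-2.8,0.4],[0,0,1.2]],[[2.8,-2.8,0.4],[0,0,1.2]],[[2.7,-2.9,0.4],[0,0,1.2]],[[2.6,-3.0,0.4],[0,0,1.2]],[[2.6,-3.0,0.4],[0,0,1.2]],[[2.5,-3.1,0.4],[0,0,1.2]],[[2.5,-3.1,0.4],[0,0,1.2]]]' --grip 0 --force 20

```text
time_s: 0.82
position: [0.3384, -0.3527, 0.1824]
tool_rot: [0.0, 0.999, 0.051, -0.0]
contact_force: [0.9, -0.1, -0.1]
grip_width: 0.0405
```

Call:
servo_tool --motion '[[[2.4,-3.2,0.4],[0,0,1.2]],[[2.3,-3.2,0.4],[0,0,1.2]],[[2.2,-3.3,0.4],[0,0,1.2]],[[2.2,-3.3,0.4],[0,0,1.2]],[[2.1,-3.4,0.4],[0,0,1.2]],[[0,0,0],[0,0,0]]]'

```text
time_s: 1.32
position: [0.4431, -0.1762, 0.1622]
tool_rot: [-0.002, 1.0, 0.005, 0.001]
contact_force: [-0.2, 0.3, 1.2]
grip_width: 0.0011
```

```bash
python3 - <<'E'
from h import *
st()
c=arm.get_calibration('wrist');im=arm.read_camera('wrist');cv2.imwrite('pics/w1.png',im[:,:,::-1])
np.save('w1.npy',c)
plan([(.44,-.183,.02,0)])
E
```

```text
t 1.32 [ 0.4431 -0.1762  0.1622] psi 0.53 tilt [ 0.001  0.003 -1.   ] F [-0.2  0.3  1.2] w 0.0011
from [ 0.4414 -0.1798  0.1622] 0.39
[[[-0.04,0.08,3.56],[0,0,0.1]],[[-0.03,0.08,3.55],[0,0,0.1]],[[-0.04,0.08,3.56],[0,0,0.1]],[[-0.03,0.08,3.55],[0,0,0.1]]]
```

View pics/w1.png

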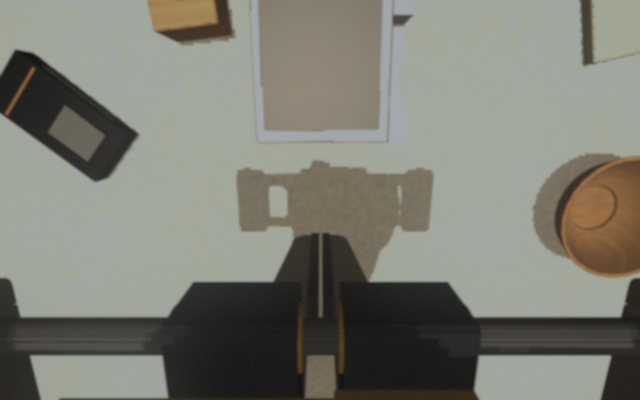

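```bash
python3 - <<'E'
from h import *
c=np.load('w1.npy',allow_pickle=True).item()
for u,v,z in [(258,143,.05),(388,141,.05),(407,140,.05),(218,25,.045),(160,32,.045)]: print(p2w(c,u,v,z).round(4))
plan([(.458,-.180,.012,0),(.515,-.180,.012,0,8)],start=(.441,-.180,.1605,.3))
E
```

```text
[ 0.4875 -0.1266  0.05  ]
[ 0.49   -0.2298  0.05  ]
[ 0.4909 -0.2448  0.05  ]
[ 0.574  -0.0991  0.045 ]
[ 0.5688 -0.0552  0.045 ]
from [ 0.441  -0.18    0.1605] 0.3
[[[0.42,0.0,3.71],[0,0,0.1]],[[0.43,0.0,3.72],[0,0,0.0]],[[0.42,0.01,3.71],[0,0,0.1]],[[0.43,-0.0,3.71],[0,0,0.1]],[[0.71,-0.0,0.0],[0,0,-0.0]],[[0.71,-0.0,0.0],[0,0,-0.0]],[[0.72,-0.0,-0.0],[0,0,-0.0]],[[0.71,-0.0,-0.0],[0,0,-0.0]]]
[[[0.71,-0.0,-0.0],[0,0,-0.0]],[[0.71,-0.0,-0.0],[0,0,-0.0]],[[0.72,-0.0,-0.0],[0,0,-0.0]],[[0.71,-0.0,-0.0],[0,0,-0.0]]]
```

Call:
servo_tool --motion '[[[0.4,0,3.7],[0,0,0]],[[0.4,0,3.7],[0,0,0]],[[0.4,0,3.7],[0,0,0]],[[0.4,0,3.7],[0,0,0]],[[0,0,0],[0,0,0]]]'

```text
time_s: 1.78
position: [0.4503, -0.1833, 0.0077]
tool_rot: [-0.002, 1.0, -0.001, -0.007]
contact_force: [-1.2, 0.2, -0.6]
grip_width: 0.0005
```

Call:
servo_tool --motion '[[[0.7,0,0],[0,0,0]],[[0.7,0,0],[0,0,0]],[[0.7,0,0],[0,0,0]],[[0.7,0,0],[0,0,0]],[[0.7,0,0],[0,0,0]],[[0.7,0,0],[0,0,0]],[[0.7,0,0],[0,0,0]],[[0.5,0,0],[0,0,0]]]'

```text
time_s: 2.45
position: [0.5099, -0.1847, 0.0167]
tool_rot: [0.001, 1.0, -0.001, -0.0]
contact_force: [-7.8, 0.2, 5.9]
grip_width: 0.0006
```

```bash
python3 - <<'E'
from h import *
st()
plan([(.49,-.185,.016,0),(.49,-.185,.1,0),(.52,-.275,.1,45),(.56,-.285,.1,90),(.56,-.285,.016,90)],start=(.5099,-.1847,.0167,0))
E
```

```text
t 2.45 [ 0.5099 -0.1847  0.0167] psi -0.11 tilt [-0.    -0.001 -1.   ] F [-7.8  0.2  5.9] w 0.0006
from [ 0.5099 -0.1847  0.0167] 0
[[[-1.99,0.03,0.07],[0,0,-0.0]],[[0.0,0.0,-2.8],[0,0,-0.0]],[[0.0,0.0,-2.8],[0,0,-0.0]],[[0.0,0.0,-2.8],[0,0,-0.0]],[[0.43,1.29,0.0],[0,0,-6.4]],[[0.28,1.32,0.0],[0,0,-6.5]],[[0.13,1.35,0.0],[0,0,-6.4]],[[-0.02,1.36,-0.0],[0,0,-6.4]]]
[[[-0.17,1.34,-0.0],[0,0,-6.4]],[[-0.32,1.32,-0.0],[0,0,-6.5]],[[-0.47,1.27,-0.0],[0,0,-6.4]],[[0.3,0.51,0.0],[0,0,-6.4]],[[0.25,0.53,0.0],[0,0,-6.5]],[[0.18,0.56,0.0],[0,0,-6.4]],[[0.12,0.58,-0.0],[0,0,-6.4]],[[0.06,0.59,-0.0],[0,0,-6.4]]]
[[[-0.01,0.58,-0.0],[0,0,-6.5]],[[-0.08,0.59,-0.0],[0,0,-6.4]],[[-0.0,-0.0,2.8],[0,0,-0.0]],[[-0.0,-0.0,2.8],[0,0,0.0]],[[-0.0,-0.0,2.8],[0,0,0.0]]]
```

Call:
servo_tool --motion '[[[-2,0,0],[0,0,0]],[[0,0,-2.8],[0,0,0]],[[0,0,-2.8],[0,0,0]],[[0,0,-2.8],[0,0,0]],[[0.4,1.3,0],[0,0,-6.4]],[[0.3,1.3,0],[0,0,-6.5]],[[0.1,1.4,0],[0,0,-6.4]],[[0,1.4,0],[0,0,-6.4]]]'

```text
time_s: 3.12
position: [0.5089, -0.2375, 0.1014]
tool_rot: [0.002, 0.974, 0.225, 0.002]
contact_force: [0.9, 0.4, -0.8]
grip_width: 0.0008
```

Call:
servo_tool --motion '[[[-0.2,1.3,0],[0,0,-6.4]],[[-0.3,1.3,0],[0,0,-6.5]],[[-0.5,1.3,0],[0,0,-6.4]],[[0.3,0.5,0],[0,0,-6.4]],[[0.2,0.5,0],[0,0,-6.5]],[[0.2,0.6,0],[0,0,-6.4]],[[0.1,0.6,0],[0,0,-6.4]],[[0.1,0.6,0],[0,0,-6.4]]]'

```text
time_s: 3.78
position: [0.5498, -0.2831, 0.1011]
tool_rot: [0.002, 0.781, 0.625, 0.001]
contact_force: [-0.5, -0.5, 1.2]
grip_width: 0.0007
```

Call:
servo_tool --motion '[[[0,0.6,0],[0,0,-6.5]],[[-0.1,0.6,0],[0,0,-6.4]],[[0,0,0],[0,0,0]]]'

```text
time_s: 4.03
position: [0.562, -0.286, 0.1008]
tool_rot: [0.002, 0.707, 0.707, 0.001]
contact_force: [-0.8, 0.5, 0.8]
grip_width: 0.0006
```

```bash
python3 - <<'E'
from h import *
st()
cv2.imwrite('pics/t2.png',cv2.resize(arm.read_camera('top')[100:260,260:480,::-1],None,fx=3.5,fy=3.5))
c=arm.get_calibration('wrist');cv2.imwrite('pics/w2.png',arm.read_camera('wrist')[:,:,::-1]);np.save('w2.npy',c)
E
```

```text
t 4.03 [ 0.562  -0.286   0.1008] psi 90.04 tilt [ 0.005 -0.002 -1.   ] F [-0.8  0.5  0.8] w 0.0006
```

View pics/t2.png

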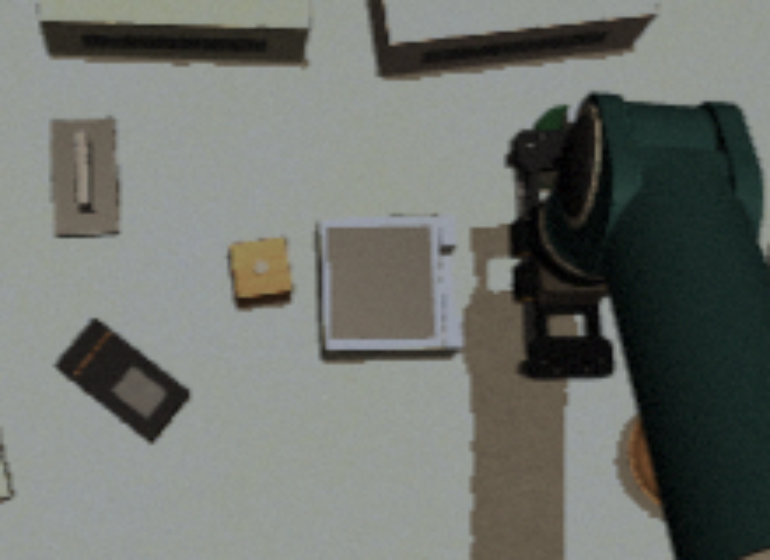

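View pics/w2.png

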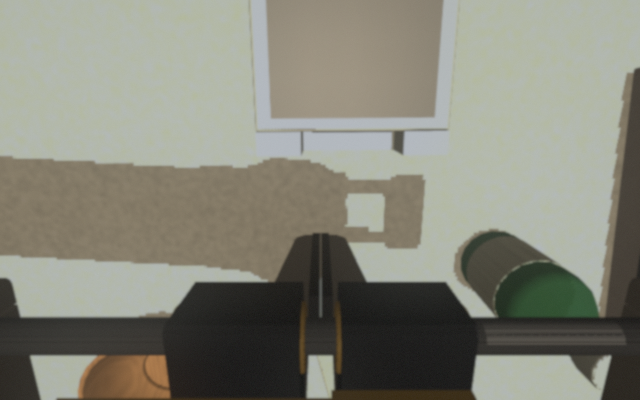

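```bash
python3 - <<'E'
from h import *
c=np.load('w2.npy',allow_pickle=True).item()
for u,v,z in [(545,305,.13),(495,312,.13),(462,265,.0),(256,131,.05),(449,131,.05),(256,153,.05),(448,153,.05)]: print(p2w(c,u,v,z).round(4))
print('body',w2p(c,(.562+.095,-.286,.105)))
plan([(.545,-.275,.016,90),(.545,-.222,.016,90,7)])
E
```

```text
[ 0.661  -0.3002  0.13  ]
[ 0.6391 -0.3035  0.13  ]
[ 0.6791 -0.3419  0.    ]
[ 0.5217 -0.228   0.05  ]
[ 0.6403 -0.2286  0.05  ]
[ 0.521  -0.2415  0.05  ]
[ 0.6409 -0.2421  0.05  ]
body [510.77900736 253.29046831]
from [ 0.5605 -0.2855  0.1   ] 89.71
[[[0.35,-0.52,2.8],[0,0,-0.1]],[[0.35,-0.51,2.8],[0,0,-0.1]],[[0.35,-0.52,2.8],[0,0,-0.1]],[[0.66,0.0,0.0],[0,0,0.0]],[[0.66,0.0,0.0],[0,0,0.0]],[[0.67,0.0,0.0],[0,0,0.0]],[[0.66,0.0,0.0],[0,0,0.0]],[[0.66,0.0,0.0],[0,0,0.0]]]
[[[0.66,0.0,0.0],[0,0,0.0]],[[0.67,0.0,0.0],[0,0,0.0]],[[0.66,0.0,0.0],[0,0,0.0]]]
```

Call:
servo_tool --motion '[[[0.3,-0.5,2.8],[0,0,0]],[[0.4,-0.5,2.8],[0,0,0]],[[0.3,-0.5,2.8],[0,0,0]],[[0.6,0,0],[0,0,0]],[[0.6,0,0],[0,0,0]],[[0.6,0,0],[0,0,0]],[[0.6,0,0],[0,0,0]]]'

```text
time_s: 4.72
position: [0.5465, -0.251, 0.0169]
tool_rot: [0.002, 0.708, 0.707, 0.0]
contact_force: [-1.0, -3.4, 1.0]
grip_width: 0.0001
```

Call:
servo_tool --motion '[[[0.5,0,0],[0,0,0]],[[0.5,0,0],[0,0,0]],[[0.5,0,0],[0,0,0]],[[0.3,0,0],[0,0,0]]]'

```text
time_s: 5.05
position: [0.5456, -0.2356, 0.0168]
tool_rot: [0.002, 0.708, 0.706, -0.001]
contact_force: [-2.2, -6.5, 5.0]
grip_width: 0.0003
```

```bash
python3 - <<'E'
from h import *
st()
c=arm.get_calibration('wrist');cv2.imwrite('pics/w3.png',arm.read_camera('wrist')[:,:,::-1]);np.save('w3.npy',c)
cv2.imwrite('pics/t3.png',cv2.resize(arm.read_camera('top')[100:260,260:480,::-1],None,fx=3.5,fy=3.5))
E
```

```text
t 5.05 [ 0.5456 -0.2356  0.0168] psi 89.82 tilt [ 0.002 -0.005 -1.   ] F [-2.2 -6.5  5. ] w 0.0003
```

View pics/t3.png

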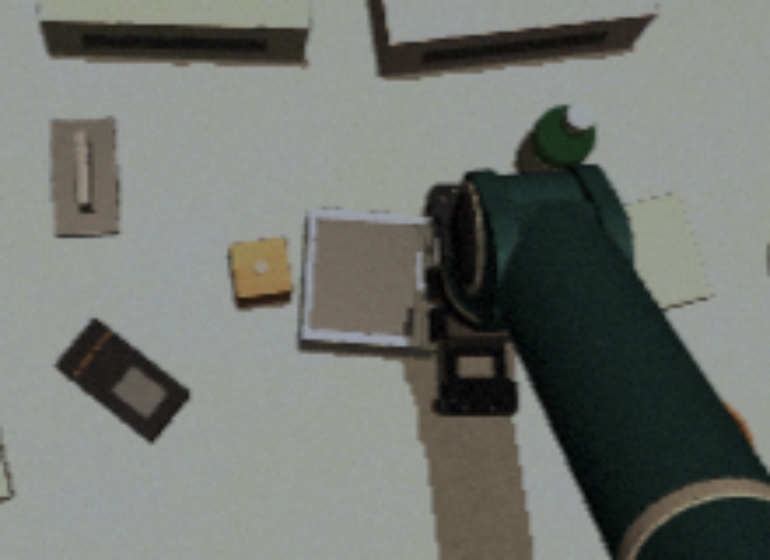

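```bash
cat >> h.py <<'E'
def arc(P,r0,phis,z=.016,step=9):
    w=[]
    for f in phis:
        a=np.radians(f);w.append((P[0]+r0[0]*np.cos(a)+r0[1]*np.sin(a),P[1]-r0[0]*np.sin(a)+r0[1]*np.cos(a),z,90-f,step))
    return w
E
python3 - <<'E'
from h import *
w=arc((.574,-.099),(-.036,-.127),[0,5,10,15,20,25,30])
print(np.round(w,3))
plan(w)
E
```

```text
[[ 5.38e-01 -2.26e-01  1.60e-02  9.00e+01  9.00e+00]
 [ 5.27e-01 -2.22e-01  1.60e-02  8.50e+01  9.00e+00]
 [ 5.16e-01 -2.18e-01  1.60e-02  8.00e+01  9.00e+00]
 [ 5.06e-01 -2.12e-01  1.60e-02  7.50e+01  9.00e+00]
 [ 4.97e-01 -2.06e-01  1.60e-02  7.00e+01  9.00e+00]
 [ 4.88e-01 -1.99e-01  1.60e-02  6.50e+01  9.00e+00]
 [ 4.79e-01 -1.91e-01  1.60e-02  6.00e+01  9.00e+00]]
from [ 0.5457 -0.2347  0.0165] 89.86
[[[0.44,-0.39,0.03],[0,0,-0.1]],[[0.43,-0.38,0.02],[0,0,-0.0]],[[0.18,-0.55,0.0],[0,0,2.5]],[[0.16,-0.55,0.0],[0,0,2.5]],[[0.18,-0.55,0.0],[0,0,2.5]],[[0.16,-0.55,0.0],[0,0,2.5]],[[0.18,-0.55,0.0],[0,0,2.5]],[[0.15,-0.55,0.0],[0,0,2.5]]]
[[[0.18,-0.55,0.0],[0,0,2.5]],[[0.16,-0.55,0.0],[0,0,2.5]],[[0.18,-0.55,0.0],[0,0,2.5]],[[0.16,-0.55,0.0],[0,0,2.5]],[[0.18,-0.55,0.0],[0,0,2.5]],[[0.16,-0.56,0.0],[0,0,2.5]]]
```

Call:
servo_tool --motion '[[[0.5,-0.3,0],[0,0,0]],[[0.5,-0.3,0],[0,0,0]],[[0.25,-0.5,0],[0,0,2.5]],[[0.25,-0.5,0],[0,0,2.5]],[[0.25,-0.5,0],[0,0,2.5]],[[0.25,-0.5,0],[0,0,2.5]]]'

```text
time_s: 5.65
position: [0.5207, -0.2157, 0.0161]
tool_rot: [0.003, 0.768, 0.64, -0.0]
contact_force: [-1.0, -10.4, 2.9]
grip_width: 0.0008
```

```bash
python3 - <<'E'
from h import *
st()
cv2.imwrite('pics/t4.png',cv2.resize(arm.read_camera('top')[100:260,260:480,::-1],None,fx=3.5,fy=3.5))
E
```

```text
t 5.65 [ 0.5207 -0.2157  0.0161] psi 79.64 tilt [ 0.003 -0.005 -1.   ] F [ -1.  -10.4   2.9] w 0.0008
```

View pics/t4.png

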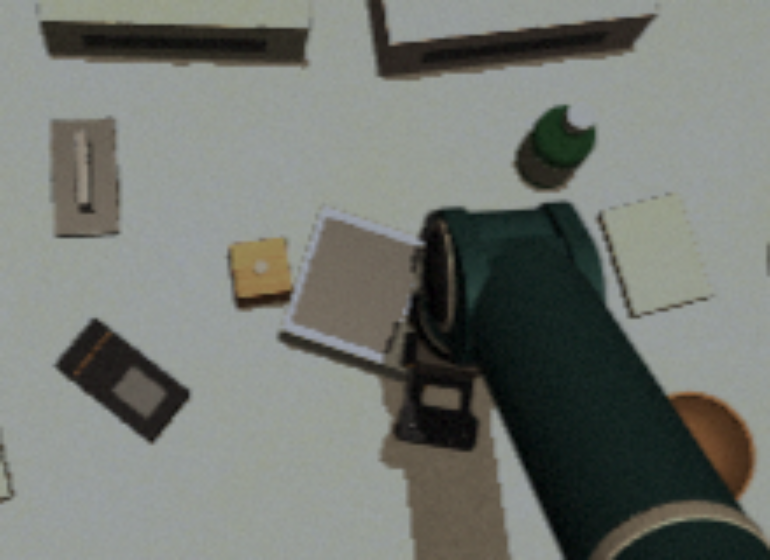

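Call:
servo_tool --motion '[[[0.3,-0.5,0],[0,0,4]],[[0.3,-0.5,0],[0,0,4]],[[0.3,-0.5,0],[0,0,4]],[[0.3,-0.6,0],[0,0,3]],[[0.3,-0.6,0],[0,0,3]],[[0.3,-0.6,0],[0,0,3]]]'

```text
time_s: 6.2
position: [0.4904, -0.1953, 0.0161]
tool_rot: [0.004, 0.874, 0.487, -0.006]
contact_force: [-13.9, -28.6, 14.6]
grip_width: 0.0005
```

```bash
python3 - <<'E'
from h import *
st()
cv2.imwrite('pics/t5.png',cv2.resize(arm.read_camera('top')[100:260,260:480,::-1],None,fx=3.5,fy=3.5))
E
```

```text
t 6.2 [ 0.4904 -0.1953  0.0161] psi 58.25 tilt [-0.007 -0.013 -1.   ] F [-13.9 -28.6  14.6] w 0.0005
```

View pics/t5.png

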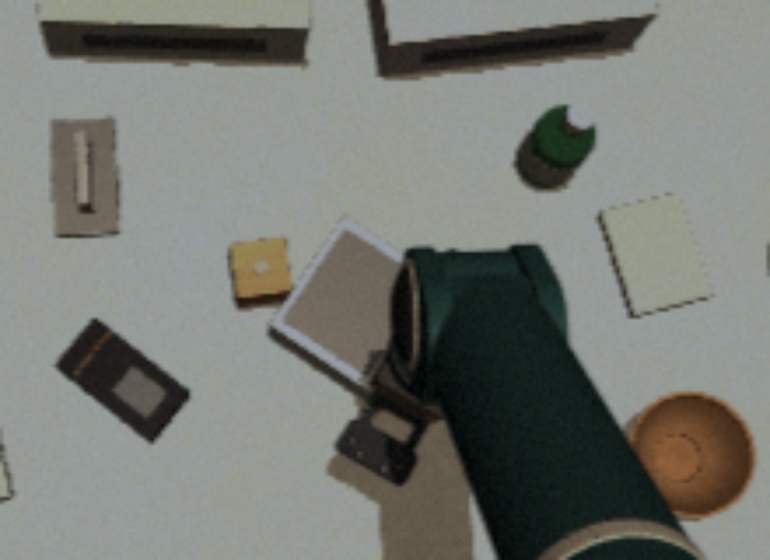

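```bash
python3 - <<'E'
from h import *
w=arc((.574,-.099),(-.042,-.128),[32,40,48,56,64,72,80])
print(np.round(w,3))
plan(w)
E
```

```text
[[ 4.71e-01 -1.85e-01  1.60e-02  5.80e+01  9.00e+00]
 [ 4.60e-01 -1.70e-01  1.60e-02  5.00e+01  9.00e+00]
 [ 4.51e-01 -1.53e-01  1.60e-02  4.20e+01  9.00e+00]
 [ 4.44e-01 -1.36e-01  1.60e-02  3.40e+01  9.00e+00]
 [ 4.41e-01 -1.17e-01  1.60e-02  2.60e+01  9.00e+00]
 [ 4.39e-01 -9.90e-02  1.60e-02  1.80e+01  9.00e+00]
 [ 4.41e-01 -8.00e-02  1.60e-02  1.00e+01  9.00e+00]]
from [ 0.4893 -0.1943  0.0161] 58.14
[[[-0.07,-0.69,0.0],[0,0,0.0]],[[-0.08,-0.69,0.01],[0,0,0.1]],[[-0.07,-0.69,-0.0],[0,0,0.0]],[[0.24,-0.58,-0.0],[0,0,2.7]],[[0.21,-0.59,-0.0],[0,0,2.7]],[[0.18,-0.6,-0.0],[0,0,2.6]],[[0.24,-0.58,-0.0],[0,0,2.7]],[[0.2,-0.59,-0.0],[0,0,2.7]]]
[[[0.18,-0.6,-0.0],[0,0,2.6]],[[0.24,-0.58,-0.0],[0,0,2.7]],[[0.21,-0.59,-0.0],[0,0,2.7]],[[0.18,-0.6,-0.0],[0,0,2.6]],[[0.24,-0.58,-0.0],[0,0,2.7]],[[0.21,-0.59,-0.0],[0,0,2.7]],[[0.18,-0.6,-0.0],[0,0,2.6]],[[0.24,-0.58,-0.0],[0,0,2.7]]]
[[[0.21,-0.59,-0.0],[0,0,2.7]],[[0.18,-0.6,-0.0],[0,0,2.6]],[[0.24,-0.58,-0.0],[0,0,2.7]],[[0.2,-0.59,-0.0],[0,0,2.7]],[[0.19,-0.6,-0.0],[0,0,2.6]]]
```

Call:
servo_tool --motion '[[[-0.3,-0.7,0],[0,0,0]],[[-0.1,-0.7,0],[0,0,0]],[[0.1,-0.7,0],[0,0,0]],[[0.2,-0.6,0],[0,0,2.7]],[[0.2,-0.6,0],[0,0,2.7]],[[0.2,-0.6,0],[0,0,2.7]]]'

```text
time_s: 6.75
position: [0.463, -0.1633, 0.0156]
tool_rot: [0.002, 0.905, 0.426, -0.001]
contact_force: [-2.6, -8.4, 5.3]
grip_width: 0.0002
```

Call:
servo_tool --motion '[[[0.2,-0.6,0],[0,0,2.7]],[[0.2,-0.6,0],[0,0,2.7]],[[0.2,-0.6,0],[0,0,2.7]],[[0.2,-0.6,0],[0,0,2.7]]]'

```text
time_s: 7.08
position: [0.4512, -0.1392, 0.0153]
tool_rot: [0.001, 0.94, 0.34, -0.0]
contact_force: [-2.6, -3.4, 1.2]
grip_width: 0.0009
```

```bash
python3 - <<'E'
from h import *
st()
cv2.imwrite('pics/t6.png',cv2.resize(arm.read_camera('top')[100:260,260:480,::-1],None,fx=3.5,fy=3.5))
E
```

```text
t 7.08 [ 0.4512 -0.1392  0.0153] psi 39.75 tilt [ 0.    -0.002 -1.   ] F [-2.6 -3.4  1.2] w 0.0009
```

View pics/t6.png

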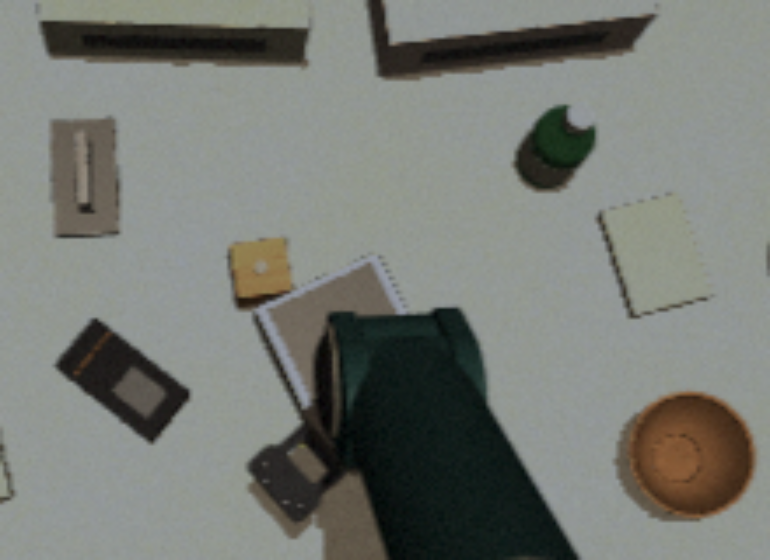

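Call:
servo_tool --motion '[[[0.2,-0.6,0],[0,0,4.5]],[[0.2,-0.5,0],[0,0,4.5]],[[0.2,-0.5,0],[0,0,4.5]],[[0.2,-0.5,0],[0,0,4.5]],[[0.2,-0.5,0],[0,0,4]]]'

```text
time_s: 7.55
position: [0.4455, -0.1111, 0.0148]
tool_rot: [0.0, 0.988, 0.154, -0.001]
contact_force: [-4.0, -4.8, 3.5]
grip_width: 0.0007
```

```bash
python3 - <<'E'
from h import *
st()
cv2.imwrite('pics/t7.png',cv2.resize(arm.read_camera('top')[100:260,260:480,::-1],None,fx=3.5,fy=3.5))
c=arm.get_calibration('wrist');cv2.imwrite('pics/w7.png',arm.read_camera('wrist')[:,:,::-1]);np.save('w7.npy',c)
E
```

```text
t 7.55 [ 0.4455 -0.1111  0.0148] psi 17.77 tilt [-0.002 -0.    -1.   ] F [-4.  -4.8  3.5] w 0.0007
```

View pics/t7.png

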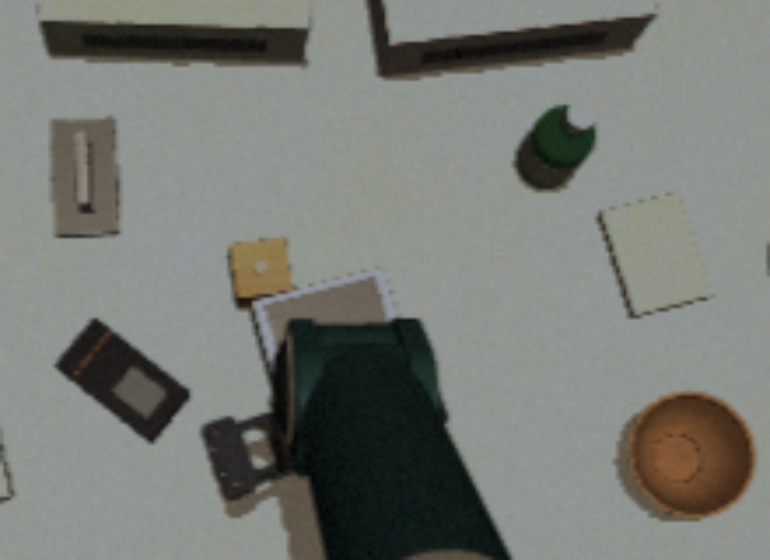

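View pics/w7.png

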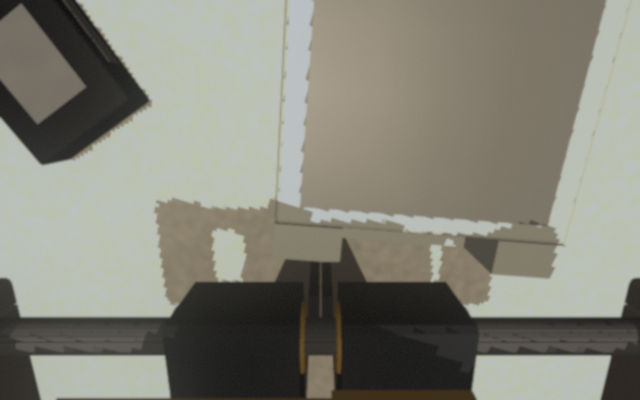

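```bash
python3 - <<'E'
from h import *
c=np.load('w7.npy',allow_pickle=True).item()
for u,v,z in [(275,222,.05),(563,244,.05),(275,256,.05),(340,262,.05)]: print(p2w(c,u,v,z).round(4))
plan([(.434,-.111,.015,10),(.434,-.079,.015,5.5,12),(.452,-.079,.015,5.5,5)])
E
```

```text
[ 0.4658 -0.0849  0.05  ]
[ 0.4923 -0.1993  0.05  ]
[ 0.4516 -0.0889  0.05  ]
[ 0.4572 -0.1152  0.05  ]
from [ 0.4453 -0.1101  0.0147] 17.98
[[[-0.55,-0.13,-0.01],[0,0,4.0]],[[-0.56,-0.09,-0.02],[0,0,4.0]],[[0.19,-1.05,0.0],[0,0,1.5]],[[0.15,-1.06,0.0],[0,0,1.5]],[[0.13,-1.06,0.0],[0,0,1.5]],[[0.45,0.04,0.0],[0,0,-0.0]],[[0.45,0.05,0.0],[0,0,-0.0]],[[0.45,0.04,0.0],[0,0,-0.0]]]
[[[0.45,0.04,0.0],[0,0,-0.0]]]
```

```bash
python3 - <<'E'
from h import *
plan([(.425,-.115,.015,17),(.43,-.12,.1,22),(.525,-.24,.1,95),(.525,-.24,.016,95)])
plan([(.525,-.196,.016,95,6.5)],start=(.525,-.24,.016,95))
E
```

```text
from [ 0.4453 -0.1101  0.0147] 17.98
[[[-2.08,-0.16,-0.03],[0,0,1.0]],[[0.11,0.21,-2.83],[0,0,-1.7]],[[0.11,0.21,-2.83],[0,0,-1.6]],[[0.09,0.21,-2.84],[0,0,-1.7]],[[0.39,1.34,0.0],[0,0,-6.6]],[[0.24,1.37,0.0],[0,0,-6.7]],[[0.08,1.39,0.0],[0,0,-6.6]],[[-0.09,1.39,0.0],[0,0,-6.7]]]
[[[-0.25,1.37,0.0],[0,0,-6.6]],[[-0.4,1.33,0.0],[0,0,-6.6]],[[-0.55,1.28,0.0],[0,0,-6.7]],[[-0.7,1.2,0.0],[0,0,-6.6]],[[-0.83,1.12,0.0],[0,0,-6.6]],[[-0.95,1.01,0.0],[0,0,-6.7]],[[-1.07,0.89,0.0],[0,0,-6.6]],[[-0.0,0.0,2.8],[0,0,-0.0]]]
[[[-0.0,0.0,2.8],[0,0,-0.0]],[[-0.0,0.0,2.8],[0,0,-0.0]]]
from [ 0.525 -0.24   0.016] 95
[[[0.63,0.05,0.0],[0,0,-0.0]],[[0.62,0.06,0.0],[0,0,-0.0]],[[0.63,0.05,0.0],[0,0,-0.0]],[[0.62,0.06,0.0],[0,0,-0.0]],[[0.63,0.05,0.0],[0,0,-0.0]],[[0.63,0.06,0.0],[0,0,-0.0]],[[0.62,0.05,0.0],[0,0,-0.0]]]
```

Call:
servo_tool --motion '[[[-2.1,-0.2,0],[0,0,1.0]],[[0.1,0.2,-2.8],[0,0,-1.7]],[[0.1,0.2,-2.8],[0,0,-1.6]],[[0.1,0.2,-2.8],[0,0,-1.7]],[[0.4,1.3,0],[0,0,-6.6]],[[0.2,1.4,0],[0,0,-6.7]],[[0.1,1.4,0],[0,0,-6.6]],[[-0.1,1.4,0],[0,0,-6.7]]]'

```text
time_s: 8.32
position: [0.4668, -0.1637, 0.0994]
tool_rot: [0.0, 0.91, 0.415, 0.001]
contact_force: [0.5, 1.1, 0.2]
grip_width: 0.0006
```

Call:
servo_tool --motion '[[[-0.3,1.4,0],[0,0,-6.6]],[[-0.4,1.3,0],[0,0,-6.6]],[[-0.5,1.3,0],[0,0,-6.7]],[[-0.7,1.2,0],[0,0,-6.6]],[[-0.8,1.1,0],[0,0,-6.6]],[[-1.0,1.0,0],[0,0,-6.7]],[[-1.1,0.9,0],[0,0,-6.6]],[[0,0,0],[0,0,0]]]'

```text
time_s: 8.98
position: [0.5276, -0.2425, 0.0989]
tool_rot: [0.001, 0.675, 0.738, 0.001]
contact_force: [0.1, -0.3, 0.1]
grip_width: 0.0007
```

```bash
python3 - <<'E'
from h import *
st()
c=arm.get_calibration('wrist');cv2.imwrite('pics/w8.png',arm.read_camera('wrist')[:,:,::-1]);np.save('w8.npy',c)
E
```

```text
t 8.98 [ 0.5276 -0.2425  0.0989] psi 95.09 tilt [ 0.003  0.    -1.   ] F [ 0.1 -0.3  0.1] w 0.0007
```

View pics/w8.png

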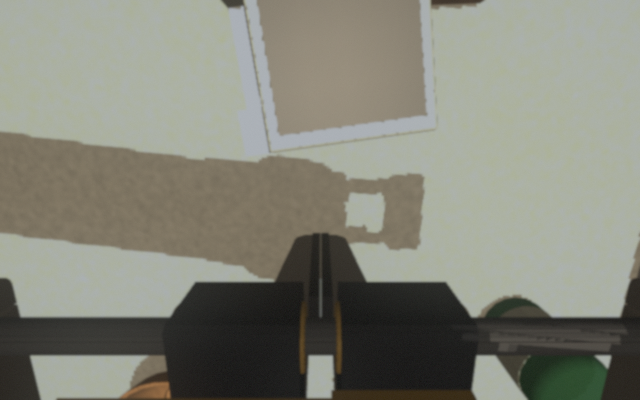

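```bash
python3 - <<'E'
from h import *
c=np.load('w8.npy',allow_pickle=True).item()
for u,v,z in [(247,156,.05),(436,129,.05),(270,152,.05),(515,305,0)]: print(p2w(c,u,v,z).round(4))
E
```

```text
[ 0.4782 -0.2042  0.05  ]
[ 0.5924 -0.1776  0.05  ]
[ 0.4923 -0.2005  0.05  ]
[ 0.7019 -0.3194  0.    ]
```

Call:
servo_tool --motion '[[[0,0,2.8],[0,0,0]],[[0,0,2.8],[0,0,0]],[[0,0,2.7],[0,0,0]],[[0.7,0,0],[0,0,0]],[[0.7,0,0],[0,0,0]],[[0.7,0,0],[0,0,0]],[[0.7,0,0],[0,0,0]],[[0.7,0,0],[0,0,0]]]'

```text
time_s: 9.7
position: [0.5238, -0.2051, 0.0174]
tool_rot: [0.001, 0.675, 0.738, 0.0]
contact_force: [-1.1, -7.7, 0.8]
grip_width: 0.0003
```

Call:
servo_tool --motion '[[[0.7,0,0],[0,0,0]],[[0.7,0,0],[0,0,0]],[[0.7,0,0],[0,0,0]],[[0.6,0,0],[0,0,0]],[[0.4,0,0],[0,0,0]],[[-2,0,0],[0,0,0]],[[0,0,-2.8],[0,0,0]],[[0,0,-2.8],[0,0,0]]]'

```text
time_s: 10.37
position: [0.5207, -0.1952, 0.0718]
tool_rot: [-0.001, 0.676, 0.737, -0.001]
contact_force: [0.7, 0.5, 0.3]
grip_width: 0.0004
```

```bash
python3 - <<'E'
from h import *
st()
c=arm.get_calibration('wrist');cv2.imwrite('pics/w9.png',arm.read_camera('wrist')[:,:,::-1]);np.save('w9.npy',c)
cv2.imwrite('pics/t9.png',cv2.resize(arm.read_camera('top')[100:260,260:480,::-1],None,fx=3.5,fy=3.5))
E
```

```text
t 10.37 [ 0.5207 -0.1952  0.0718] psi 94.91 tilt [-0.002  0.001 -1.   ] F [0.7 0.5 0.3] w 0.0004
```

View pics/t9.png

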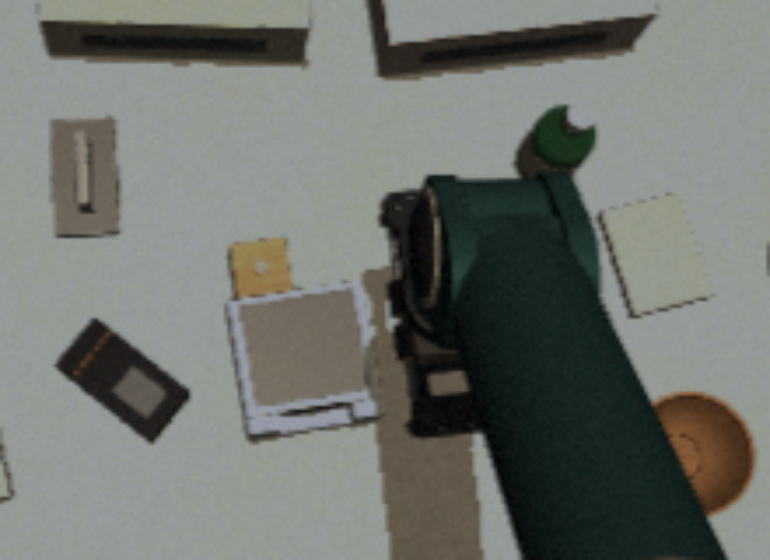

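```bash
python3 - <<'E'
from h import *
cal=arm.get_calibration('top')
P=np.array([p2w(cal,260+u/3.5,100+v/3.5,.05) for u,v in [(230,303),(359,283),(383,413),(248,438)]]);print(P.round(4),P.mean(0))
P=np.array([p2w(cal,260+u/3.5,100+v/3.5,.045) for u,v in [(229,243),(288,237),(292,293),(236,299)]]);print(P.round(4),P.mean(0))
plan([(.52,-.21,.1,88),(.44,-.19,.1,50),(.415,-.095,.1,6),(.415,-.095,.016,6)])
E
```

```text
[[ 0.5625 -0.0437  0.05  ]
 [ 0.5782 -0.1571  0.05  ]
 [ 0.4632 -0.1732  0.05  ]
 [ 0.4439 -0.0563  0.05  ]] [ 0.51196965 -0.10757256  0.05      ]
[[ 0.6177 -0.0443  0.045 ]
 [ 0.6222 -0.0966  0.045 ]
 [ 0.5715 -0.0985  0.045 ]
 [ 0.5671 -0.0492  0.045 ]] [ 0.59461162 -0.07217245  0.045     ]
from [ 0.5251 -0.1955  0.0764] 94.99
[[[-1.41,-0.63,-2.36],[0,0,7.0]],[[0.29,-1.34,-0.0],[0,0,6.3]],[[0.13,-1.37,-0.0],[0,0,6.4]],[[-0.01,-1.38,-0.0],[0,0,6.3]],[[-0.17,-1.36,-0.0],[0,0,6.3]],[[-0.31,-1.34,-0.0],[0,0,6.4]],[[-0.47,-1.3,-0.0],[0,0,6.3]],[[0.81,-1.15,-0.0],[0,0,6.3]]]
[[[0.68,-1.22,-0.0],[0,0,6.3]],[[0.54,-1.3,-0.0],[0,0,6.3]],[[0.4,-1.34,-0.0],[0,0,6.2]],[[0.24,-1.39,-0.0],[0,0,6.3]],[[0.1,-1.4,-0.0],[0,0,6.3]],[[-0.06,-1.4,-0.0],[0,0,6.3]],[[0.0,0.0,2.8],[0,0,-0.0]],[[0.0,0.0,2.8],[0,0,-0.0]]]
[[[0.0,0.0,2.8],[0,0,-0.0]]]
```

Call:
servo_tool --motion '[[[-1.4,-0.6,-2.4],[0,0,7.0]],[[0.3,-1.3,0],[0,0,6.3]],[[0.1,-1.4,0],[0,0,6.4]],[[0,-1.4,0],[0,0,6.3]],[[-0.2,-1.4,0],[0,0,6.3]],[[-0.3,-1.3,0],[0,0,6.4]],[[-0.5,-1.3,0],[0,0,6.3]],[[0.8,-1.1,0],[0,0,6.3]]]'

```text
time_s: 11.13
position: [0.4309, -0.1778, 0.0957]
tool_rot: [0.0, 0.93, 0.368, -0.001]
contact_force: [-0.7, 0.6, -0.0]
grip_width: 0.0004
```

Call:
servo_tool --motion '[[[0.7,-1.2,0],[0,0,6.3]],[[0.5,-1.3,0],[0,0,6.3]],[[0.4,-1.3,0],[0,0,6.2]],[[0.2,-1.4,0],[0,0,6.3]],[[0.1,-1.4,0],[0,0,6.3]],[[-0.1,-1.4,0],[0,0,6.3]],[[0,0,2.8],[0,0,0]],[[0,0,2.8],[0,0,0]]]'

```text
time_s: 11.8
position: [0.413, -0.0952, 0.0406]
tool_rot: [0.001, 0.999, 0.053, 0.003]
contact_force: [-0.4, -0.2, -0.7]
grip_width: 0.0005
```

Call:
servo_tool --motion '[[[0,0,2.7],[0,0,0]],[[0,0,0],[0,0,0]]]'

```text
time_s: 11.97
position: [0.408, -0.0949, 0.0094]
tool_rot: [-0.001, 0.999, 0.053, -0.003]
contact_force: [0.6, 0.5, -0.8]
grip_width: 0.0005
```

Call:
servo_tool --motion '[[[0.8,-0.4,-0.2],[0,0,0]],[[0.8,-0.4,-0.2],[0,0,0]],[[0.5,0,-0.2],[0,0,0]],[[0.5,0,0],[0,0,0]],[[0.5,0,0],[0,0,0]],[[0.4,0,0],[0,0,0]],[[0,0,0],[0,0,0]]]'

```text
time_s: 12.55
position: [0.4429, -0.0849, 0.0187]
tool_rot: [0.0, 0.999, 0.052, -0.003]
contact_force: [-6.3, -0.3, 5.4]
grip_width: 0.0002
```

Call:
servo_tool --motion '[[[0.3,0,0],[0,0,0]],[[0,0,0],[0,0,0]]]'

```text
time_s: 12.72
position: [0.4429, -0.0849, 0.0183]
tool_rot: [0.0, 0.999, 0.052, -0.005]
contact_force: [-11.9, -2.4, 10.2]
grip_width: 0.0005
```

Call:
servo_tool --motion '[[[-2,0,0],[0,0,0]],[[-2,0,-1],[0,0,0]],[[-2,0,-4],[0,0,0]],[[-1,0,-4],[0,0,0]],[[0,0,-4],[0,0,0]],[[0,0,-4],[0,0,0]],[[0,0,0],[0,0,0]],[[0,0,0],[0,0,0]]]' --grip 7.5 --force 30

```text
time_s: 13.38
position: [0.3817, -0.092, 0.1885]
tool_rot: [0.001, 0.999, 0.052, 0.003]
contact_force: [0.4, 0.1, -0.3]
grip_width: 0.0518
```

```bash
python3 - <<'E'
from h import *
st()
c=arm.get_calibration('wrist');cv2.imwrite('pics/w10.png',arm.read_camera('wrist')[:,:,::-1]);np.save('w10.npy',c)
cv2.imwrite('pics/t10.png',cv2.resize(arm.read_camera('top')[100:300,150:400,::-1],None,fx=3,fy=3,interpolation=cv2.INTER_CUBIC))
E
```

```text
t 13.38 [ 0.3817 -0.092   0.1885] psi 5.97 tilt [ 0.007 -0.002 -1.   ] F [ 0.4  0.1 -0.3] w 0.0518
```

View pics/t10.png

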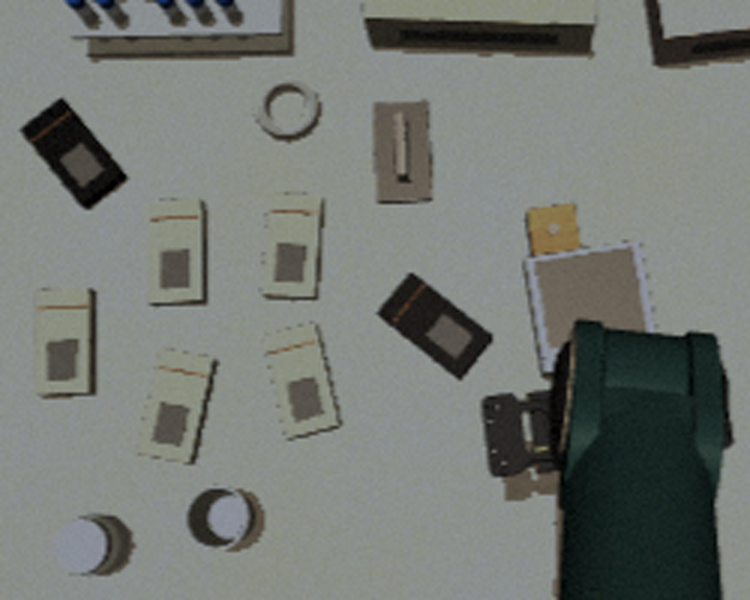

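View pics/w10.png

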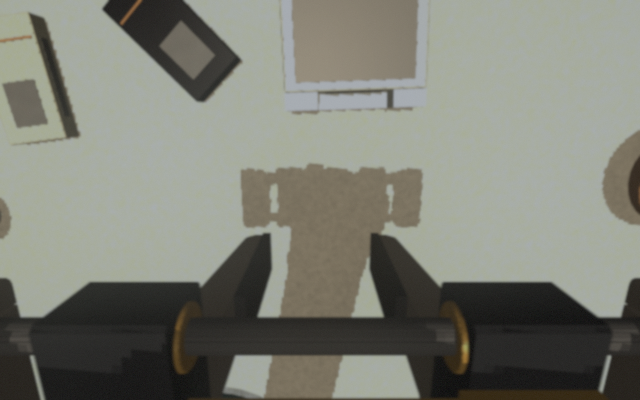

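```bash
cat >> h.py <<'E'
def kits(name='top',z=.02,im=None,cal=None,dbg=None,amin=300,amax=1500):
    cal=cal or arm.get_calibration(name)
    im=arm.read_camera(name) if im is None else im
    f=cv2.GaussianBlur(im,(3,3),0).astype(int)
    m=((f[:,:,0]-f[:,:,2]>TH)&(f[:,:,0]>80)&(f[:,:,0]-f[:,:,2]<60)).astype(np.uint8)*255
    m=cv2.morphologyEx(m,cv2.MORPH_CLOSE,np.ones((5,5)));
    cs,_=cv2.findContours(m,cv2.RETR_EXTERNAL,cv2.CHAIN_APPROX_NONE)
    out=[]
    for c in cs:
        a=cv2.contourArea(c)
        if a<amin or a>amax: continue
        r=cv2.minAreaRect(c);b=cv2.boxPoints(r)
        P=np.array([p2w(cal,u,v,z) for u,v in b])
        e1=P[1]-P[0];e2=P[2]-P[1];l1,l2=np.linalg.norm(e1),np.linalg.norm(e2)
        e=e1 if l1>l2 else e2
        th=np.degrees(np.arctan2(e[1],e[0]));th=(th+90)%180-90
        out.append((P.mean(0)[:2].round(4),round(th,1),round(max(l1,l2),4),round(min(l1,l2),4),np.round(r[0]),a))
    if dbg: cv2.imwrite(dbg,m)
    return out
TH=10
E
python3 - <<'E'
from h import *
im=cv2.imread('pics/a_top.png')[:,:,::-1].astype(int)
for u,v in [(247,172),(209,172),(230,180),(190,200),(172,226),(450,170),(320,250),(284,140)]: print(u,v,im[v,u])
for k in kits(im=cv2.imread('pics/a_top.png')[:,:,::-1],dbg='pics/m.png'): print(k)
E
```

```text
247 172 [130 135 121]
209 172 [103  82  59]
230 180 [129 135 127]
190 200 [128 132 133]
172 226 [85 82 72]
450 170 [132 135 124]
320 250 [128 132 128]
284 140 [97 92 83]
(array([ 0.4267, -0.4423]), np.float64(88.9), np.float64(0.1241), np.float64(0.1144), array([456., 230.]), 1163.0)
(array([ 0.5535, -0.1802]), np.float64(0.0), np.float64(0.0978), np.float64(0.0904), array([369., 191.]), 806.5)
(array([ 0.5975, -0.0722]), np.float64(6.1), np.float64(0.0656), np.float64(0.0564), array([334., 178.]), 313.0)
(array([0.6907, 0.0852]), np.float64(-0.6), np.float64(0.1058), np.float64(0.0577), array([284., 150.]), 531.0)
(array([0.9469, 0.5533]), np.float64(-86.3), np.float64(0.4003), np.float64(0.0439), array([141.,  77.]), 576.5)
```

```bash
python3 - <<'E'
from h import *
c=np.load('w10.npy',allow_pickle=True).item();print('cam',-np.array(c['R']).T@c['t'], np.array(c['R'])[2])
for u,v in [(285,108),(426,106),(283,80)]: print(p2w(c,u,v,.05).round(4))
cal=arm.get_calibration('top')
for n,pts in dict(A=[(266,193),(321,197),(316,297),(262,293)],B=[(152,200),(203,200),(203,303),(150,302)],C=[(38,289),(93,290),(93,396),(38,395)],D=[(168,350),(216,360),(192,462),(140,453)],E=[(265,337),(312,323),(338,425),(288,438)]).items():
    P=np.array([p2w(cal,150+u/3,100+v/3,.02) for u,v in pts])
    e=P[0]+P[1]-P[2]-P[3];print(n,P.mean(0).round(4),np.degrees(np.arctan2(e[1],e[0])).round(1),np.linalg.norm(e)/2,np.linalg.norm(P[1]-P[0]+P[2]-P[3])/2)
plan([(.4,.10,.19,0),(.37,.19,.19,10)])
E
```

```text
cam [ 0.45150456 -0.08487332  0.35829202] [-0.24813416 -0.02847667 -0.96830704]
[ 0.4506 -0.0558  0.05  ]
[ 0.4646 -0.1746  0.05  ]
[ 0.4729 -0.0524  0.05  ]
A [0.5897 0.2018 0.02  ] -2.0 0.10712980934802031 0.05732554043630777
B [0.5853 0.3211 0.02  ] 0.9 0.1096550135515074 0.05438112886074004
C [0.4913 0.4337 0.02  ] 2.4 0.11057034486465854 0.05680845743965731
D [0.4231 0.3148 0.02  ] -12.9 0.10706022043458972 0.052447148549374885
E [0.4469 0.1907 0.02  ] 13.9 0.10823651589748806 0.05130211698043106
from [ 0.3794 -0.0915  0.1856] 5.99
[[[0.81,-3.77,-0.09],[0,0,1.2]],[[0.73,-3.78,-0.09],[0,0,1.2]],[[0.65,-3.79,-0.09],[0,0,1.2]],[[0.57,-3.81,-0.08],[0,0,1.2]],[[0.49,-3.82,-0.09],[0,0,1.2]],[[-1.0,-3.0,-0.0],[0,0,-3.3]],[[-0.82,-3.05,-0.0],[0,0,-3.4]],[[-0.65,-3.1,-0.0],[0,0,-3.3]]]
```

```bash
python3 - <<'E'
from h import *
plan([(.39,.175,.19,14)])
E
```

```text
from [ 0.3794 -0.0915  0.1856] 5.99
[[[0.55,-3.77,-0.06],[0,0,-1.1]],[[0.62,-3.76,-0.07],[0,0,-1.2]],[[0.7,-3.74,-0.06],[0,0,-1.1]],[[0.77,-3.74,-0.06],[0,0,-1.2]],[[0.85,-3.71,-0.07],[0,0,-1.1]],[[0.92,-3.7,-0.06],[0,0,-1.2]],[[0.99,-3.67,-0.06],[0,0,-1.1]]]
```

Call:
servo_tool --motion '[[[0.6,-3.8,-0.1],[0,0,-1.1]],[[0.6,-3.8,0],[0,0,-1.2]],[[0.7,-3.7,-0.1],[0,0,-1.1]],[[0.8,-3.7,0],[0,0,-1.2]],[[0.8,-3.7,-0.1],[0,0,-1.1]],[[0.9,-3.7,-0.1],[0,0,-1.2]],[[1.0,-3.7,0],[0,0,-1.1]],[[0,0,0],[0,0,0]]]'

```text
time_s: 14.15
position: [0.389, 0.1821, 0.1887]
tool_rot: [-0.002, 0.992, 0.127, -0.001]
contact_force: [-0.5, 0.2, 0.0]
grip_width: 0.0752
```

```bash
cat >> h.py <<'E'
def snap(tag,name='wrist'):
    c=arm.get_calibration(name);im=arm.read_camera(name);cv2.imwrite(f'pics/{tag}.png',im[:,:,::-1]);np.save(f'{tag}.npy',c);st()
def rect(tag,pts,z,long=(0,3)):
    """pts: 4 corners FL,FR,NR,NL ; prints centre, yaw of far-near axis, lengths"""
    c=np.load(tag+'.npy',allow_pickle=True).item()
    P=np.array([p2w(c,u,v,z) for u,v in pts]);e=P[0]+P[1]-P[2]-P[3];f=P[1]+P[2]-P[0]-P[3]
    print(P.mean(0).round(4),'yaw',np.degrees(np.arctan2(e[1],e[0])).round(1),np.degrees(np.arctan2(f[0],-f[1])).round(1),'len',(np.linalg.norm(e)/2).round(4),(np.linalg.norm(f)/2).round(4));return P
E
python3 -c "
from h import *
snap('w11')"
```

```text
t 14.2 [0.3889 0.1784 0.1882] psi 14.43 tilt [-0.004  0.001 -1.   ] F [ 0.1 -0.5 -1.4] w 0.0746
```

View pics/w11.png

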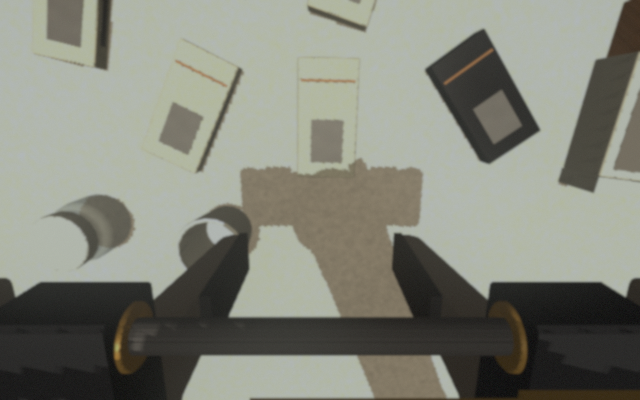

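```bash
python3 - <<'E'
from h import *
rect('w11',[(298,57),(359,58),(356,170),(297,171)],.02)
rect('w11',[(184,39),(241,68),(197,171),(143,150)],.02)
c=np.load('w11.npy',allow_pickle=True).item();cal=arm.get_calibration('top')
print(tri([(c,298,57),(cal,150+265/3,100+337/3)]),tri([(c,356,170),(cal,150+338/3,100+425/3)]))
E
```

```text
[0.4522 0.1918 0.02  ] yaw 13.8 14.7 len 0.1026 0.0561
[0.4264 0.3168 0.02  ] yaw -12.3 -9.6 len 0.1079 0.0544
[ 0.49843356  0.2341633  -0.01400332] [0.40468713 0.15201654 0.00345292]
```

```bash
python3 - <<'E'
from h import *
st();plan([(.449,.1915,.06,14.2),(.449,.1915,.008,14.2)])
E
```

```text
t 14.2 [0.3889 0.1784 0.1882] psi 14.43 tilt [-0.004  0.001 -1.   ] F [ 0.1 -0.5 -1.4] w 0.0746
from [0.3889 0.1784 0.1882] 14.43
[[[1.54,0.06,3.2],[0,0,0.1]],[[1.54,0.05,3.21],[0,0,0.0]],[[1.53,0.06,3.2],[0,0,0.1]],[[1.54,0.05,3.21],[0,0,0.0]],[[0.0,0.0,2.6],[0,0,0.0]],[[0.0,0.0,2.6],[0,0,0.0]]]
```

Call:
servo_tool --motion '[[[1.5,0,3.2],[0,0,0]],[[1.5,0.1,3.2],[0,0,0]],[[1.6,0,3.2],[0,0,0]],[[1.5,0.1,3.2],[0,0,0]],[[0,0,0],[0,0,0]]]'

```text
time_s: 14.62
position: [0.4471, 0.1845, 0.054]
tool_rot: [0.001, 0.993, 0.121, -0.007]
contact_force: [-0.3, -0.8, 0.6]
grip_width: 0.0747
```

```bash
python3 - <<'E'
from h import *
snap('w12');plan([(.449,.1915,.008,14.2)])
E
```

```text
t 14.67 [0.447  0.1853 0.0571] psi 13.9 tilt [-0.011 -0.004 -1.   ] F [-0.2  0.2  1.2] w 0.0751
from [0.447  0.1853 0.0571] 13.9
[[[0.17,-0.28,2.45],[0,0,-0.1]],[[0.17,-0.27,2.46],[0,0,-0.2]]]
```

View pics/w12.png

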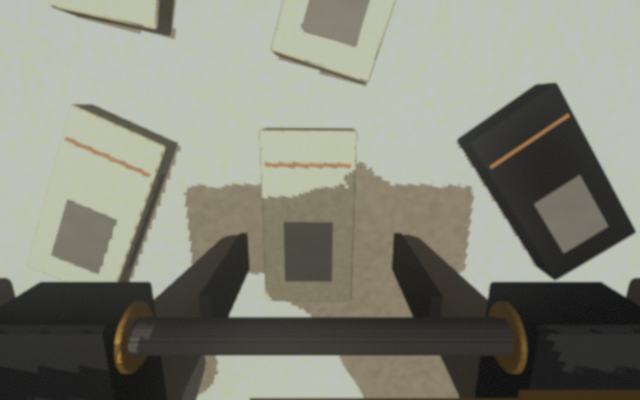

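Call:
servo_tool --motion '[[[0.2,-0.3,2.4],[0,0,0]],[[0.2,-0.3,2.4],[0,0,0]],[[0,0,0],[0,0,0]]]'

```text
time_s: 14.92
position: [0.4501, 0.1933, 0.0121]
tool_rot: [0.001, 0.993, 0.122, -0.002]
contact_force: [-0.4, 0.3, -0.4]
grip_width: 0.075
```

Call:
servo_tool --motion '[[[0,0,0],[0,0,0]],[[0,0,0],[0,0,0]],[[0,0,0],[0,0,0]],[[0,0,0],[0,0,0]]]' --grip 4.5 --force 30

```text
time_s: 15.25
position: [0.4534, 0.1947, 0.0158]
tool_rot: [-0.0, 0.993, 0.122, 0.001]
contact_force: [-0.8, -0.6, 8.5]
grip_width: 0.0555
```

```bash
python3 - <<'E'
from h import *
snap('w13')
E
```

```text
t 15.3 [0.4535 0.1947 0.0158] psi 13.98 tilt [ 0.003  0.    -1.   ] F [-0.8 -0.5  7.9] w 0.0552
```

View pics/w13.png

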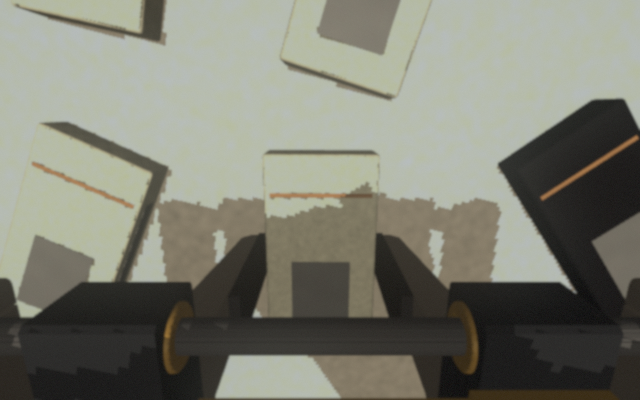

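Call:
servo_tool --motion '[[[0,0,0],[0,0,0]],[[0,0,0],[0,0,0]],[[0,0,0],[0,0,0]],[[0,0,0],[0,0,0]]]'

```text
time_s: 15.63
position: [0.4535, 0.1947, 0.0158]
tool_rot: [0.0, 0.993, 0.122, 0.001]
contact_force: [-1.5, -1.1, 8.1]
grip_width: 0.055
```

```bash
python3 - <<'E'
from h import *
st()
E
```

```text
t 15.63 [0.4535 0.1947 0.0158] psi 13.99 tilt [ 0.003  0.    -1.   ] F [-1.5 -1.1  8.1] w 0.055
```

Call:
servo_tool --motion '[[[0,0,0],[0,0,0]],[[0,0,0],[0,0,0]],[[0,0,0],[0,0,0]],[[0,0,0],[0,0,0]],[[0,0,0],[0,0,0]]]' --grip 7.5

```text
time_s: 16.05
position: [0.4525, 0.1947, 0.0139]
tool_rot: [-0.0, 0.993, 0.122, -0.0]
contact_force: [-0.5, -0.0, 0.0]
grip_width: 0.075
```

Call:
servo_tool --motion '[[[0,0,0.4],[0,0,0]],[[0,0,0.3],[0,0,0]],[[0,0,0],[0,0,0]],[[0,0,0],[0,0,0]],[[0,0,0],[0,0,0]],[[0,0,0],[0,0,0]]]'

```text
time_s: 16.55
position: [0.4525, 0.1948, 0.0068]
tool_rot: [0.0, 0.993, 0.122, -0.0]
contact_force: [0.3, -0.3, 0.0]
grip_width: 0.0749
```

Call:
servo_tool --motion '[[[0,0,0],[0,0,0]],[[0,0,0],[0,0,0]],[[0,0,0],[0,0,0]],[[0,0,0],[0,0,0]],[[0,0,0],[0,0,0]]]' --grip 4.5 --force 35

```text
time_s: 16.97
position: [0.4525, 0.1947, 0.0069]
tool_rot: [0.0, 0.993, 0.122, 0.0]
contact_force: [0.4, 0.2, 0.9]
grip_width: 0.056
```

```bash
python3 - <<'E'
from h import *
snap('w14')
E
```

```text
t 17.02 [0.4525 0.1947 0.0069] psi 14.01 tilt [ 0. -0. -1.] F [-0.4  0.2  1.1] w 0.0561
```

View pics/w14.png

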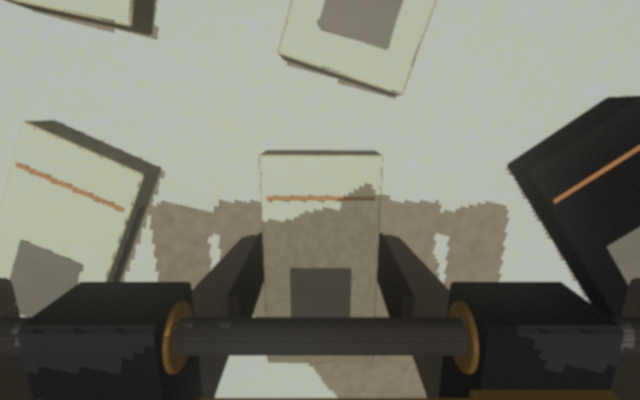

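```bash
cat >> h.py <<'E'
def held(tag,pts,half,topz_above_tcp):
    """pts far-left, far-right top corners; prints kit centre offset in tool frame (x along), yaw offset"""
    c=np.load(tag+'.npy',allow_pickle=True).item();p,ps,M=pose()
    P=np.array([p2w(c,u,v,p[2]+topz_above_tcp) for u,v in pts])
    f=P[1]-P[0];ky=np.degrees(np.arctan2(f[0],-f[1]))
    a=np.radians(ky);cen=P.mean(0)-half*np.array([np.cos(a),np.sin(a),0])
    loc=M.T@(cen-p);print('kit yaw',round(ky,1),'rel',round(ky-ps,1),'cen',cen.round(4),'offset tool x,y mm',(loc[:2]*1000).round(1),'width',np.linalg.norm(f).round(4))
E
python3 - <<'E'
from h import *
held('w14',[(261,154),(382,154)],.055,.0131)
E
```

```text
kit yaw 14.0 rel -0.0 cen [0.4494 0.1928 0.02  ] offset tool x,y mm [-3.5  1.1] width 0.0538
```

```bash
python3 - <<'E'
from h import *
for n,(a,b,c,d) in dict(top=(150,250,290,420),scene=(180,300,200,360)).items():
    im=np.mean([arm.read_camera(n).astype(float) for _ in range(2)],0).astype(np.uint8)
    cv2.imwrite(f'pics/d_{n}.png',cv2.resize(im[a:b,c:d,::-1],None,fx=5,fy=5,interpolation=cv2.INTER_CUBIC))
E
```

```text
(no output)
```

View pics/d_top.png

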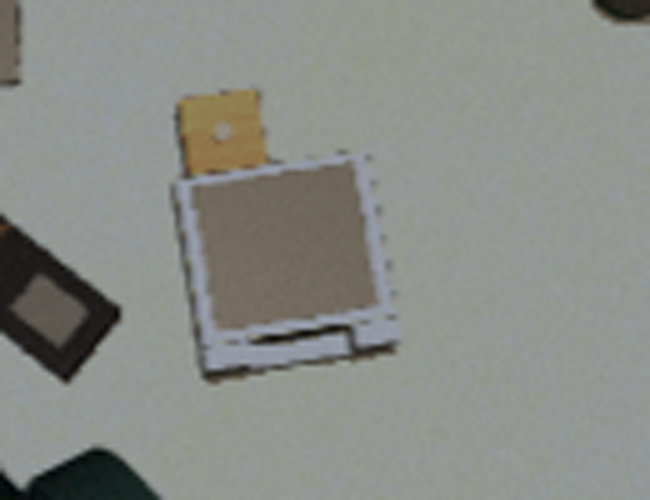

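View pics/d_scene.png

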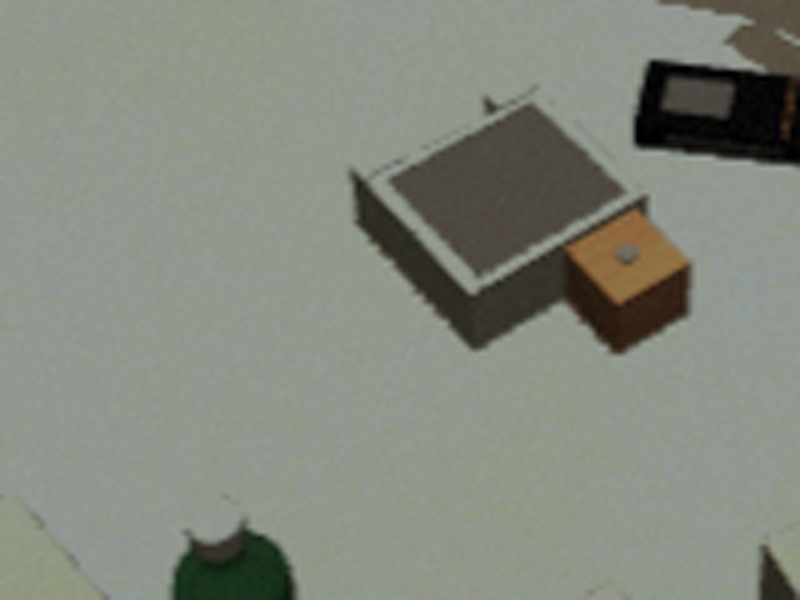

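```bash
python3 - <<'E'
from h import *
for n,off,pts in [('top',(290,150),[(176,183),(364,153),(398,341),(209,373)]),('scene',(200,180),[(648,197),(475,292),(350,170),(538,88)])]:
    c=arm.get_calibration(n);np.save('tmp.npy',c)
    rect('tmp',[(off[0]+u/5,off[1]+v/5) for u,v in pts],.05)
E
```

```text
[ 0.5124 -0.1082  0.05  ] yaw 8.0 8.3 len 0.1179 0.1163
[ 0.5257 -0.1048  0.05  ] yaw 8.5 4.4 len 0.1111 0.1177
```

```bash
python3 - <<'E'
from h import *
plan([(.4525,.1947,.05,14),(.45,.12,.13,30),(.516,-.1045,.13,97.2),(.516,-.1045,.08,97.2)])
E
```

```text
from [0.4525 0.1947 0.0069] 14.01
[[[0.0,0.0,-2.16],[0,0,0.0]],[[0.0,0.0,-2.15],[0,0,0.0]],[[-0.68,2.4,-2.67],[0,0,-5.3]],[[-0.9,2.32,-2.67],[0,0,-5.4]],[[-1.12,2.23,-2.66],[0,0,-5.3]],[[-0.55,2.27,-0.0],[0,0,-6.7]],[[-0.81,2.2,-0.0],[0,0,-6.7]],[[-1.07,2.08,-0.0],[0,0,-6.8]]]
[[[-1.3,1.94,-0.0],[0,0,-6.7]],[[-1.52,1.78,-0.0],[0,0,-6.7]],[[-1.72,1.59,-0.0],[0,0,-6.7]],[[-1.89,1.38,-0.0],[0,0,-6.7]],[[-2.04,1.15,-0.0],[0,0,-6.7]],[[-2.16,0.9,-0.0],[0,0,-6.8]],[[-2.25,0.64,-0.0],[0,0,-6.7]],[[0.0,-0.0,2.5],[0,0,0.0]]]
[[[0.0,-0.0,2.5],[0,0,0.0]]]
```

Call:
servo_tool --motion '[[[0,0,-2.2],[0,0,0]],[[0,0,-2.1],[0,0,0]],[[-0.7,2.4,-2.7],[0,0,-5.3]],[[-0.9,2.3,-2.7],[0,0,-5.4]],[[-1.1,2.2,-2.6],[0,0,-5.3]],[[-0.6,2.3,0],[0,0,-6.7]],[[-0.8,2.2,0],[0,0,-6.7]],[[-1.1,2.1,0],[0,0,-6.8]]]'

```text
time_s: 17.88
position: [0.4695, 0.051, 0.1304]
tool_rot: [0.001, 0.904, 0.427, 0.0]
contact_force: [0.3, 0.2, -1.5]
grip_width: 0.0554
```

Call:
servo_tool --motion '[[[-1.3,1.9,0],[0,0,-6.7]],[[-1.5,1.8,0],[0,0,-6.7]],[[-1.7,1.6,0],[0,0,-6.7]],[[-1.9,1.4,0],[0,0,-6.7]],[[-2.0,1.1,0],[0,0,-6.7]],[[-2.2,0.9,0],[0,0,-6.8]],[[-2.2,0.6,0],[0,0,-6.7]],[[0,0,2],[0,0,0]]]'

```text
time_s: 18.55
position: [0.5181, -0.1099, 0.1117]
tool_rot: [0.003, 0.662, 0.75, 0.001]
contact_force: [0.7, -0.3, -1.2]
grip_width: 0.0556
```

Call:
servo_tool --motion '[[[0,0,0],[0,0,0]],[[0,0,0],[0,0,0]],[[0,0,0],[0,0,0]]]'

```text
time_s: 18.8
position: [0.5148, -0.1028, 0.1101]
tool_rot: [-0.0, 0.661, 0.751, 0.0]
contact_force: [0.9, -0.1, -2.0]
grip_width: 0.0555
```

```bash
python3 - <<'E'
from h import *
snap('w15'); plan([(.516,-.1045,.058,97.2,12)])
E
```

```text
t 18.85 [ 0.5151 -0.1027  0.1104] psi 97.3 tilt [ 0.  0. -1.] F [ 0.4  0.3 -1. ] w 0.0556
from [ 0.5151 -0.1027  0.1104] 97.3
[[[-0.04,0.01,1.05],[0,0,0.0]],[[-0.04,0.02,1.05],[0,0,0.0]],[[-0.03,0.01,1.05],[0,0,0.1]],[[-0.04,0.01,1.04],[0,0,-0.0]],[[-0.04,0.01,1.05],[0,0,0.0]]]
```

View pics/w15.png

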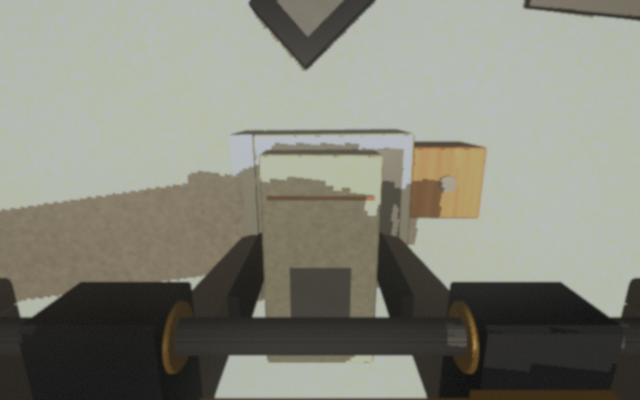

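```bash
python3 - <<'E'
from h import *
c=np.load('w15.npy',allow_pickle=True).item()
a=p2w(c,232,133,.05);b=p2w(c,413,132,.05);print(a,b,np.linalg.norm(b-a))
d=(b-a)/np.linalg.norm(b-a);y=np.degrees(np.arctan2(d[1],d[0]));print(y,(a+b)/2+.06*np.array([d[1],-d[0],0]))
held('w15',[(260,155),(381,154)],.055,.0131)
E
```

```text
[ 0.45090786 -0.05460197  0.05      ] [ 0.56617512 -0.03929566  0.05      ] 0.11627907783360501
7.564038848102054 [ 0.51643954 -0.10642671  0.05      ]
kit yaw 97.7 rel 0.4 cen [ 0.5153 -0.1064  0.1235] offset tool x,y mm [-3.7 -0.3] width 0.0537
```

Call:
servo_tool --motion '[[[0,0.1,1.3],[0,0,0]],[[0,0,1.3],[0,0,0]],[[0,0,1.2],[0,0,0]],[[0,0,0.8],[0,0,0]],[[0,0,0.5],[0,0,0]],[[0,0,0],[0,0,0]],[[0,0,0],[0,0,0]]]'

```text
time_s: 19.43
position: [0.5159, -0.1035, 0.0583]
tool_rot: [-0.0, 0.661, 0.75, -0.0]
contact_force: [-0.3, 0.1, -0.8]
grip_width: 0.0554
```

Call:
servo_tool --motion '[[[0,0,0.1],[0,0,0]],[[0,0,0.1],[0,0,0]],[[0,0,0],[0,0,0]],[[0,0,0],[0,0,0]]]'

```text
time_s: 19.77
position: [0.5161, -0.1039, 0.0569]
tool_rot: [0.0, 0.661, 0.75, 0.0]
contact_force: [-0.1, -0.1, -1.0]
grip_width: 0.0559
```

Call:
servo_tool --motion '[[[0,0,0],[0,0,0]],[[0,0,0],[0,0,0]],[[0,0,0],[0,0,0]],[[0,0,-3],[0,0,0]],[[0,0,-3],[0,0,0]],[[0,0,-3],[0,0,0]],[[0,0,0],[0,0,0]],[[0,0,0],[0,0,0]]]' --grip 7.5

```text
time_s: 20.43
position: [0.5171, -0.1042, 0.1484]
tool_rot: [0.002, 0.661, 0.75, 0.001]
contact_force: [0.0, -0.7, -1.5]
grip_width: 0.0752
```

```bash
python3 - <<'E'
from h import *
snap('w16')
E
```

```text
t 20.48 [ 0.5159 -0.1042  0.147 ] psi 97.19 tilt [ 0.001 -0.001 -1.   ] F [ 0.7  0.  -0.5] w 0.0751
```

View pics/w16.png

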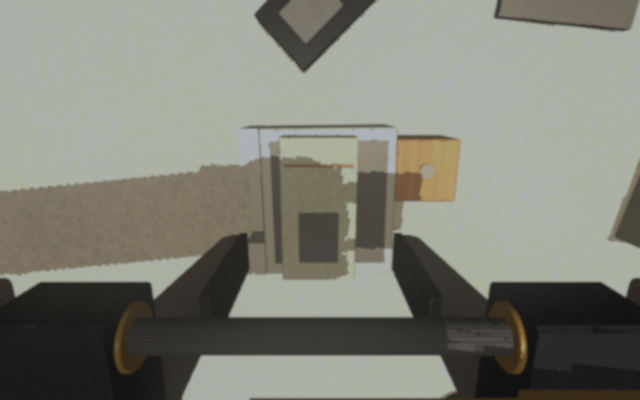

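```bash
python3 - <<'E'
from h import *
rect('w16',[(281,137),(357,136),(354,276),(283,279)],.07)
rect('w16',[(241,127),(397,126),(396,270),(246,271)],.05)
plan([(.516,-.104,.16,97.2),(.50,.05,.19,40),(.50,.19,.19,-2)])
E
```

```text
[ 0.5159 -0.1061  0.07  ] yaw 96.9 98.8 len 0.1077 0.0539
[ 0.5168 -0.105   0.05  ] yaw 97.9 97.5 len 0.1173 0.1206
from [ 0.5159 -0.1042  0.147 ] 97.19
[[[0.02,0.01,-1.3],[0,0,-0.0]],[[1.72,0.04,-0.33],[0,0,6.4]],[[1.71,-0.16,-0.34],[0,0,6.3]],[[1.69,-0.34,-0.33],[0,0,6.4]],[[1.63,-0.53,-0.33],[0,0,6.3]],[[1.57,-0.7,-0.34],[0,0,6.4]],[[1.49,-0.87,-0.33],[0,0,6.3]],[[1.37,-1.04,-0.33],[0,0,6.4]]]
[[[1.25,-1.17,-0.34],[0,0,6.3]],[[1.12,-1.31,-0.33],[0,0,6.4]],[[1.5,-1.79,0.0],[0,0,7.0]],[[1.27,-1.96,0.0],[0,0,7.0]],[[1.02,-2.09,0.0],[0,0,7.0]],[[0.76,-2.21,0.0],[0,0,7.0]],[[0.48,-2.28,0.0],[0,0,7.0]],[[0.21,-2.33,0.0],[0,0,7.0]]]
```

Call:
servo_tool --motion '[[[1.7,0,-1.0],[0,0,6.4]],[[1.7,-0.2,-1.0],[0,0,6.3]],[[1.7,-0.3,-1.0],[0,0,6.4]],[[1.6,-0.5,-1.0],[0,0,6.3]],[[1.6,-0.7,-0.3],[0,0,6.4]],[[1.5,-0.9,0],[0,0,6.3]],[[1.4,-1.0,0],[0,0,6.4]],[[1.3,-1.2,0],[0,0,6.3]]]'

```text
time_s: 21.15
position: [0.5009, 0.0339, 0.1883]
tool_rot: [-0.0, 0.92, 0.391, -0.001]
contact_force: [-0.2, 0.4, 0.5]
grip_width: 0.0751
```

Call:
servo_tool --motion '[[[1.1,-1.3,0],[0,0,6.4]],[[1.5,-1.8,0],[0,0,7.0]],[[1.3,-2.0,0],[0,0,7.0]],[[1.2,-2.1,0],[0,0,7.0]],[[1.2,-2.2,0],[0,0,7.0]],[[1.2,-2.3,0],[0,0,7.0]],[[1.2,-2.3,0],[0,0,7.0]],[[0,0,0],[0,0,0]]]'

```text
time_s: 21.82
position: [0.5224, 0.2007, 0.1884]
tool_rot: [-0.001, 1.0, -0.017, -0.001]
contact_force: [-0.2, 0.1, -0.3]
grip_width: 0.0751
```

```bash
python3 - <<'E'
from h import *
snap('w17')
E
```

```text
t 21.87 [0.5218 0.198  0.1881] psi -1.72 tilt [-0.003  0.    -1.   ] F [ 0.2 -0.6 -0.4] w 0.0748
```

View pics/w17.png

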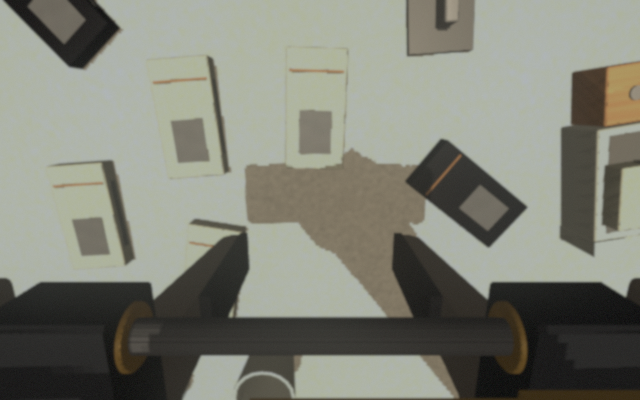

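```bash
python3 - <<'E'
from h import *
rect('w17',[(287,46),(348,47),(345,168),(285,166)],.02)
rect('w17',[(148,59),(208,56),(224,175),(170,178)],.02)
plan([(.587,.204,.05,-2.5)])
E
```

```text
[0.5925 0.2017 0.02  ] yaw -3.4 -3.4 len 0.1082 0.0562
[0.5874 0.3223 0.02  ] yaw 1.9 1.0 len 0.1087 0.0537
from [0.5218 0.198  0.1881] -1.72
[[[1.62,-0.2,3.45],[0,0,0.2]],[[1.63,-0.2,3.45],[0,0,0.2]],[[1.62,-0.22,3.46],[0,0,0.2]],[[1.62,-0.21,3.45],[0,0,0.2]]]
```

Call:
servo_tool --motion '[[[1.8,-0.1,3.5],[0,0,0.4]],[[1.8,-0.2,3.5],[0,0,0.4]],[[1.8,-0.1,3.5],[0,0,0.4]],[[1.7,-0.2,3.5],[0,0,0.3]],[[0,0,0],[0,0,0]],[[0,0,0],[0,0,0]],[[0,0,0],[0,0,0]]]'

```text
time_s: 22.45
position: [0.5934, 0.198, 0.0506]
tool_rot: [-0.0, 1.0, -0.03, -0.0]
contact_force: [-1.4, 0.1, 0.2]
grip_width: 0.0747
```

```bash
python3 - <<'E'
from h import *
st();plan([(.5915,.202,.007,-3.2)])
E
```

```text
t 22.45 [0.5934 0.198  0.0506] psi -3.44 tilt [-0.  0. -1.] F [-1.4  0.1  0.2] w 0.0747
from [0.5934 0.198  0.0506] -3.44
[[[-0.11,-0.19,2.18],[0,0,-0.1]],[[-0.1,-0.2,2.18],[0,0,-0.1]]]
```

Call:
servo_tool --motion '[[[-0.1,-0.2,2.2],[0,0,0]],[[-0.1,-0.2,2.2],[0,0,0]],[[0,0,0],[0,0,0]],[[0,0,0],[0,0,0]]]'

```text
time_s: 22.78
position: [0.5922, 0.2026, 0.008]
tool_rot: [-0.0, 1.0, -0.03, 0.001]
contact_force: [1.8, 0.5, 0.7]
grip_width: 0.0749
```

Call:
servo_tool --motion '[[[0,0,0],[0,0,0]],[[0,0,0],[0,0,0]],[[0,0,0],[0,0,0]],[[0,0,0],[0,0,0]],[[0,0,0],[0,0,0]]]' --grip 4.5

```text
time_s: 23.2
position: [0.5933, 0.2027, 0.0077]
tool_rot: [-0.0, 1.0, -0.031, 0.001]
contact_force: [-0.4, -0.6, 8.2]
grip_width: 0.0558
```

```bash
python3 - <<'E'
from h import *
snap('w18')
E
```

```text
t 23.25 [0.5933 0.2028 0.0078] psi -3.5 tilt [ 0.002  0.001 -1.   ] F [-1.8 -0.5  8.3] w 0.0559
```

View pics/w18.png

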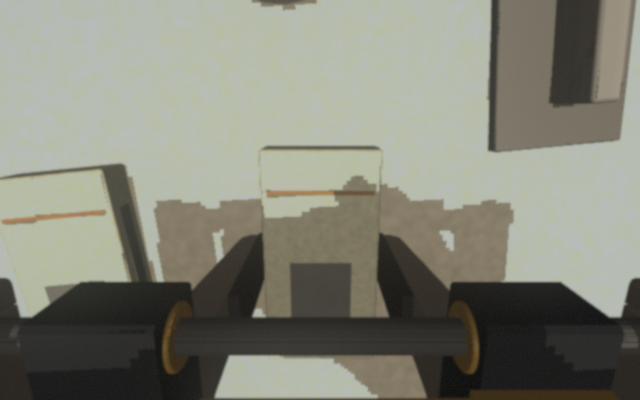

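```bash
python3 - <<'E'
from h import *
held('w18',[(260,149),(381,149)],.055,.0122)
plan([(.5933,.2027,.05,-3.5),(.56,.12,.15,20),(.516,-.1045,.15,97.3)])
E
```

```text
kit yaw -3.5 rel -0.0 cen [0.592 0.202 0.02 ] offset tool x,y mm [-1.2  0.8] width 0.0539
from [0.5933 0.2028 0.0078] -3.5
[[[-0.0,0.0,-2.11],[0,0,0.0]],[[-0.0,0.01,-2.11],[0,0,0.0]],[[-0.71,2.11,-2.5],[0,0,-5.9]],[[-0.91,2.03,-2.5],[0,0,-5.8]],[[-1.12,1.93,-2.5],[0,0,-5.9]],[[-1.31,1.8,-2.5],[0,0,-5.9]],[[-0.98,1.63,-0.0],[0,0,-6.4]],[[-1.17,1.51,-0.0],[0,0,-6.5]]]
[[[-1.32,1.38,-0.0],[0,0,-6.4]],[[-1.47,1.21,-0.0],[0,0,-6.5]],[[-1.6,1.04,-0.0],[0,0,-6.4]],[[-1.7,0.86,-0.0],[0,0,-6.4]],[[-1.79,0.66,-0.0],[0,0,-6.5]],[[-1.85,0.46,-0.0],[0,0,-6.4]],[[-1.89,0.24,-0.0],[0,0,-6.5]],[[-1.91,0.03,-0.0],[0,0,-6.4]]]
[[[-1.9,-0.18,-0.0],[0,0,-6.5]],[[-1.86,-0.4,-0.0],[0,0,-6.4]]]
```

Call:
servo_tool --motion '[[[0,0,-2.1],[0,0,0]],[[0,0,-2.1],[0,0,0]],[[-0.7,2.1,-2.5],[0,0,-5.9]],[[-0.9,2.0,-2.5],[0,0,-5.8]],[[-1.1,1.9,-2.5],[0,0,-5.9]],[[-1.3,1.8,-2.5],[0,0,-5.9]],[[-1.0,1.6,0],[0,0,-6.4]],[[-1.2,1.5,0],[0,0,-6.5]]]'

```text
time_s: 23.92
position: [0.552, 0.0823, 0.1501]
tool_rot: [0.001, 0.958, 0.286, 0.002]
contact_force: [0.2, -0.2, -1.4]
grip_width: 0.0555
```

Call:
servo_tool --motion '[[[-1.3,1.4,0],[0,0,-6.4]],[[-1.5,1.2,0],[0,0,-6.5]],[[-1.6,1.0,0],[0,0,-6.4]],[[-1.7,0.9,0],[0,0,-6.4]],[[-1.8,0.7,0],[0,0,-6.5]],[[-1.9,0.5,0],[0,0,-6.4]],[[-1.9,0.2,0],[0,0,-6.5]],[[-1.9,0,0],[0,0,-6.4]]]'

```text
time_s: 24.58
position: [0.5214, -0.0685, 0.1481]
tool_rot: [0.0, 0.739, 0.674, -0.0]
contact_force: [-0.3, 0.3, -1.3]
grip_width: 0.0554
```

Call:
servo_tool --motion '[[[-1.9,-0.2,0],[0,0,-6.5]],[[-1.9,-0.4,0],[0,0,-6.4]],[[0,0,1],[0,0,0]],[[0,0,0],[0,0,0]],[[0,0,0],[0,0,0]],[[0,0,0],[0,0,0]]]'

```text
time_s: 25.08
position: [0.5145, -0.1037, 0.138]
tool_rot: [-0.0, 0.66, 0.751, 0.0]
contact_force: [-0.1, -0.2, -0.8]
grip_width: 0.0556
```

```bash
python3 - <<'E'
from h import *
snap('w19')
plan([(.5163,-.1048,.0795,97.3,13)])
E
```

```text
t 25.13 [ 0.5146 -0.1037  0.1382] psi 97.38 tilt [ 0.  0. -1.] F [-0.3  0.2 -1.1] w 0.0553
from [ 0.5146 -0.1037  0.1382] 97.38
[[[-0.03,0.03,1.17],[0,0,0.0]],[[-0.02,0.03,1.18],[0,0,0.0]],[[-0.03,0.03,1.17],[0,0,0.0]],[[-0.03,0.03,1.17],[0,0,0.1]],[[-0.02,0.03,1.18],[0,0,-0.0]]]
```

View pics/w19.png

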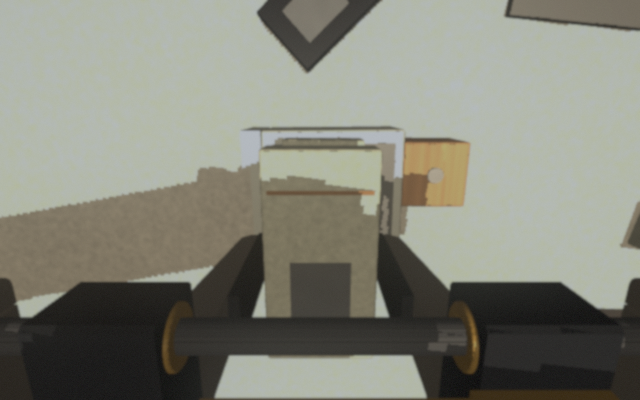

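Call:
servo_tool --motion '[[[-0.1,0.1,1.3],[0,0,0]],[[0,0.1,1.3],[0,0,0]],[[0,0,1.3],[0,0,0]],[[0,0,1.0],[0,0,0]],[[0,0,0.7],[0,0,0]],[[0,0,0.4],[0,0,0]],[[0,0,0],[0,0,0]],[[0,0,0],[0,0,0]]]'

```text
time_s: 25.8
position: [0.5163, -0.1054, 0.0777]
tool_rot: [-0.0, 0.66, 0.751, -0.0]
contact_force: [-1.1, -0.2, 1.7]
grip_width: 0.056
```

Call:
servo_tool --motion '[[[0,0,0.1],[0,0,0]],[[0,0,0],[0,0,0]],[[0,0,0],[0,0,0]]]'

```text
time_s: 26.05
position: [0.5163, -0.1054, 0.0776]
tool_rot: [-0.0, 0.661, 0.751, -0.0]
contact_force: [-4.1, 1.4, 10.8]
grip_width: 0.0556
```

Call:
servo_tool --motion '[[[0,0,0],[0,0,0]],[[0,0,0],[0,0,0]],[[0,0,0],[0,0,0]],[[0,0,-3],[0,0,0]],[[0,0,-3],[0,0,0]],[[0,0,-3],[0,0,0]],[[0,0,0],[0,0,0]],[[0,0,0],[0,0,0]]]' --grip 7.5

```text
time_s: 26.72
position: [0.5175, -0.1063, 0.1681]
tool_rot: [0.002, 0.661, 0.751, 0.001]
contact_force: [-0.3, 0.2, 0.4]
grip_width: 0.075
```

```bash
python3 - <<'E'
from h import *
snap('w20')
plan([(.516,-.104,.20,92),(.51,.12,.20,30),(.53,.315,.19,0)])
E
```

```text
t 26.77 [ 0.5164 -0.1063  0.1667] psi 97.28 tilt [ 0.    -0.001 -1.   ] F [-0.5  0.3  0.1] w 0.0753
from [ 0.5164 -0.1063  0.1667] 97.28
[[[0.23,-0.01,-3.33],[0,0,5.3]],[[2.49,0.02,-0.0],[0,0,6.9]],[[2.47,-0.28,-0.0],[0,0,6.9]],[[2.43,-0.58,-0.0],[0,0,6.9]],[[2.33,-0.86,-0.0],[0,0,6.8]],[[2.22,-1.13,-0.0],[0,0,6.9]],[[2.07,-1.39,-0.0],[0,0,6.9]],[[1.88,-1.63,-0.0],[0,0,6.9]]]
[[[1.68,-1.84,-0.0],[0,0,6.9]],[[1.44,-2.03,-0.0],[0,0,6.9]],[[2.29,-3.18,0.2],[0,0,6.0]],[[1.95,-3.4,0.2],[0,0,6.0]],[[1.59,-3.59,0.2],[0,0,6.0]],[[1.2,-3.73,0.2],[0,0,6.0]],[[0.8,-3.84,0.2],[0,0,6.0]]]
```

View pics/w20.png

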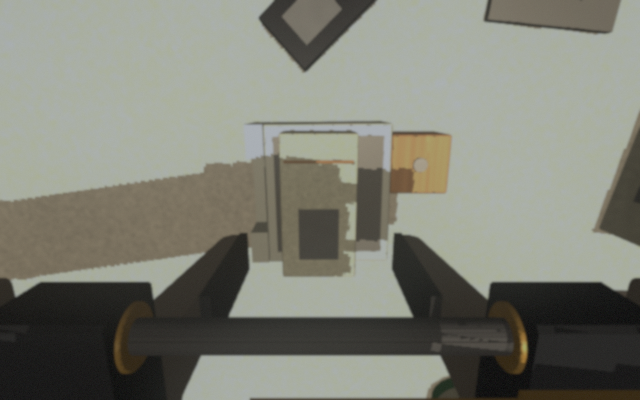

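```bash
python3 - <<'E'
from h import *
rect('w20',[(280,132),(357,132),(354,275),(282,276)],.09)
rect('w20',[(246,123),(391,122),(391,262),(250,262)],.05)
E
```

```text
[ 0.5156 -0.1058  0.09  ] yaw 97.0 97.6 len 0.1089 0.0544
[ 0.5167 -0.1068  0.05  ] yaw 98.0 97.4 len 0.1209 0.1204
```

Call:
servo_tool --motion '[[[0.2,0,-3.3],[0,0,5.3]],[[2.5,0,0],[0,0,6.9]],[[2.5,-0.3,0],[0,0,6.9]],[[2.4,-0.6,0],[0,0,6.9]],[[2.3,-0.9,0],[0,0,6.8]],[[2.2,-1.1,0],[0,0,6.9]],[[2.1,-1.4,0],[0,0,6.9]],[[1.9,-1.6,0],[0,0,6.9]]]'

```text
time_s: 27.43
position: [0.5097, 0.0711, 0.1981]
tool_rot: [-0.0, 0.929, 0.37, -0.001]
contact_force: [0.2, 0.1, -0.1]
grip_width: 0.0749
```

Call:
servo_tool --motion '[[[1.7,-1.8,0],[0,0,6.9]],[[1.4,-2.0,0],[0,0,6.9]],[[2.3,-3.2,0.2],[0,0,6.0]],[[1.9,-3.4,0.2],[0,0,6.0]],[[1.6,-3.6,0.2],[0,0,6.0]],[[1.2,-3.7,0.2],[0,0,6.0]],[[0.8,-3.8,0.2],[0,0,6.0]],[[0,0,0],[0,0,0]]]'

```text
time_s: 28.1
position: [0.5259, 0.3231, 0.1877]
tool_rot: [-0.002, 1.0, 0.003, -0.002]
contact_force: [-0.9, 0.9, 0.4]
grip_width: 0.0748
```

Call:
servo_tool --motion '[[[0,0,0],[0,0,0]],[[0,0,0],[0,0,0]]]'

```text
time_s: 28.27
position: [0.5287, 0.313, 0.1879]
tool_rot: [0.001, 1.0, 0.001, -0.001]
contact_force: [-0.8, -0.1, 0.3]
grip_width: 0.0751
```

```bash
python3 - <<'E'
from h import *
snap('w21')
E
```

```text
t 28.32 [0.5293 0.3121 0.1883] psi -0.03 tilt [-0.002 -0.002 -1.   ] F [ 0.3 -0.1 -0.6] w 0.0749
```

View pics/w21.png

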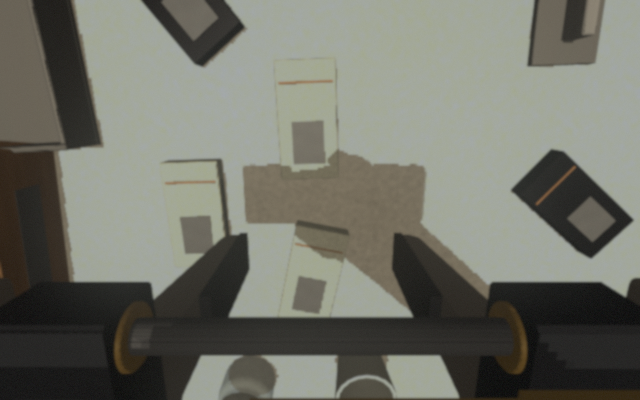

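```bash
python3 - <<'E'
from h import *
rect('w21',[(275,59),(336,58),(338,170),(280,171)],.02)
rect('w21',[(161,163),(219,161),(226,264),(173,266)],.02)
c=np.load('w21.npy',allow_pickle=True).item()
a=p2w(c,275,59,.02);b=p2w(c,336,58,.02);print((a+b)/2-[.055,0,0])
plan([(.586,.3225,.045,1)])
E
```

```text
[0.5919 0.3241 0.02  ] yaw 1.4 1.0 len 0.1015 0.0555
[0.4954 0.4376 0.02  ] yaw -0.2 2.2 len 0.108 0.0558
[0.58765599 0.32526101 0.02      ]
from [0.5293 0.3121 0.1883] -0.03
[[[1.42,-0.26,3.58],[0,0,-0.3]],[[1.42,-0.25,3.59],[0,0,-0.2]],[[1.41,-0.25,3.58],[0,0,-0.3]],[[1.43,-0.24,3.58],[0,0,-0.2]]]
```

Aim (.588, .3235), yaw 1.2.

Call:
servo_tool --motion '[[[1.5,-0.3,3.6],[0,0,-0.3]],[[1.5,-0.3,3.6],[0,0,-0.3]],[[1.5,-0.3,3.6],[0,0,-0.3]],[[1.4,-0.3,3.5],[0,0,-0.3]],[[0,0,0],[0,0,0]],[[0,0,0],[0,0,0]],[[0,0,0],[0,0,0]]]'

```text
time_s: 28.9
position: [0.5888, 0.3258, 0.0483]
tool_rot: [-0.0, 1.0, 0.01, 0.0]
contact_force: [-0.5, -0.3, 0.3]
grip_width: 0.0746
```

```bash
python3 - <<'E'
from h import *
snap('w22');plan([(.588,.3235,.007,1.2)])
E
```

```text
t 28.95 [0.5892 0.3266 0.0496] psi 1.17 tilt [ 0.003  0.002 -1.   ] F [-0.   0.7  0. ] w 0.075
from [0.5892 0.3266 0.0496] 1.17
[[[-0.07,0.15,2.13],[0,0,-0.0]],[[-0.06,0.16,2.13],[0,0,-0.0]]]
```

View pics/w22.png

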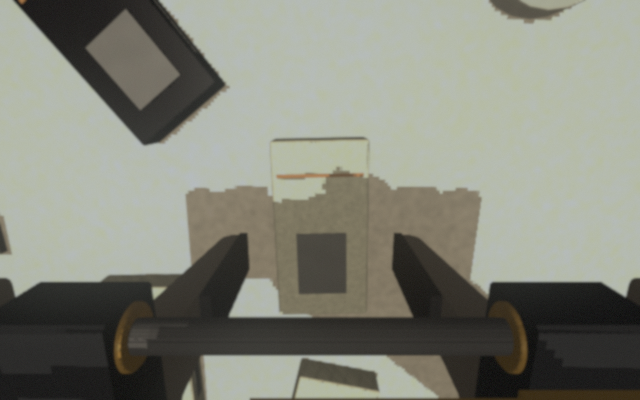

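Call:
servo_tool --motion '[[[0,0.1,2.1],[0,0,0]],[[0,0,2.1],[0,0,0]],[[0,0,0],[0,0,0]],[[0,0,0],[0,0,0]]]'

```text
time_s: 29.28
position: [0.5886, 0.3256, 0.0069]
tool_rot: [-0.0, 1.0, 0.011, 0.001]
contact_force: [0.0, -0.0, 0.4]
grip_width: 0.0752
```

Call:
servo_tool --motion '[[[0,0,0],[0,0,0]],[[0,0,0],[0,0,0]],[[0,0,0],[0,0,0]],[[0,0,0],[0,0,0]],[[0,0,0],[0,0,0]]]' --grip 4.5

```text
time_s: 29.7
position: [0.5893, 0.3259, 0.0067]
tool_rot: [-0.0, 1.0, 0.011, 0.001]
contact_force: [-0.9, -1.1, 7.0]
grip_width: 0.0554
```

```bash
python3 - <<'E'
from h import *
snap('w23')
plan([(.589,.3255,.05,1.2),(.56,.2,.16,30),(.516,-.1045,.16,97.3)])
E
```

```text
t 29.75 [0.5893 0.326  0.0067] psi 1.21 tilt [ 0.002  0.001 -1.   ] F [-0.2 -1.3  7.5] w 0.0553
from [0.5893 0.326  0.0067] 1.21
[[[-0.01,0.02,-2.17],[0,0,0.0]],[[-0.02,0.03,-2.16],[0,0,0.0]],[[-0.63,2.5,-2.2],[0,0,-5.8]],[[-0.88,2.42,-2.2],[0,0,-5.7]],[[-1.12,2.32,-2.2],[0,0,-5.8]],[[-1.35,2.19,-2.2],[0,0,-5.7]],[[-1.55,2.05,-2.2],[0,0,-5.8]],[[-1.9,2.42,-0.0],[0,0,-6.7]]]
[[[-2.18,2.17,-0.0],[0,0,-6.8]],[[-2.41,1.91,-0.0],[0,0,-6.7]],[[-2.63,1.61,-0.0],[0,0,-6.7]],[[-2.79,1.29,-0.0],[0,0,-6.7]],[[-2.92,0.96,-0.0],[0,0,-6.8]],[[-3.02,0.61,-0.0],[0,0,-6.7]],[[-3.07,0.25,-0.0],[0,0,-6.7]],[[-3.07,-0.11,-0.0],[0,0,-6.8]]]
[[[-3.04,-0.47,-0.0],[0,0,-6.7]]]
```

View pics/w23.png

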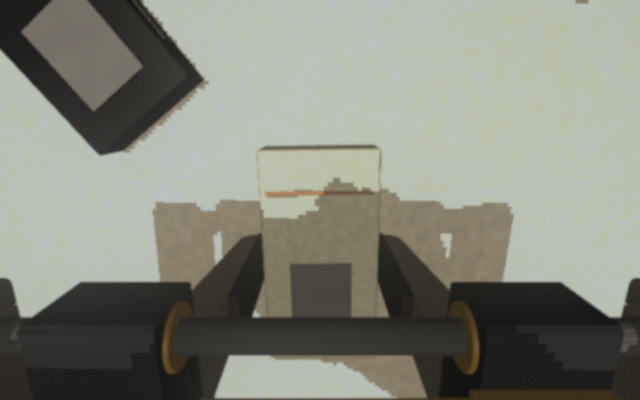

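Call:
servo_tool --motion '[[[0,0,-2.2],[0,0,0]],[[0,0,-2.2],[0,0,0]],[[-0.6,2.5,-2.2],[0,0,-5.8]],[[-0.9,2.4,-2.2],[0,0,-5.7]],[[-1.1,2.3,-2.2],[0,0,-5.8]],[[-1.3,2.2,-2.2],[0,0,-5.7]],[[-1.5,2.0,-2.2],[0,0,-5.8]],[[-1.9,2.4,0],[0,0,-6.7]]]'

```text
time_s: 30.42
position: [0.5575, 0.1724, 0.1635]
tool_rot: [-0.0, 0.948, 0.318, 0.004]
contact_force: [1.2, 0.1, -1.0]
grip_width: 0.0557
```

Call:
servo_tool --motion '[[[-2.2,2.2,0],[0,0,-6.8]],[[-2.4,1.9,0],[0,0,-6.7]],[[-2.6,1.6,0],[0,0,-6.7]],[[-2.8,1.3,0],[0,0,-6.7]],[[-2.9,1.0,0],[0,0,-6.8]],[[-3.0,0.6,0],[0,0,-6.7]],[[-3.1,0.2,0],[0,0,-6.7]],[[-3.1,-0.1,0],[0,0,-6.8]]]'

```text
time_s: 31.08
position: [0.5202, -0.0746, 0.1591]
tool_rot: [0.0, 0.701, 0.713, -0.0]
contact_force: [1.0, 0.3, -1.0]
grip_width: 0.0557
```

Call:
servo_tool --motion '[[[-3.0,-0.5,0],[0,0,-6.7]],[[0,0,0],[0,0,0]],[[0,0,0],[0,0,0]],[[0,0,0],[0,0,0]]]'

```text
time_s: 31.42
position: [0.516, -0.1027, 0.159]
tool_rot: [-0.0, 0.661, 0.75, 0.0]
contact_force: [-0.1, 0.4, -1.6]
grip_width: 0.0553
```

```bash
python3 - <<'E'
from h import *
snap('w24')
held('w24',[(259,149),(381,149)],.055,.0132)
plan([(.5168,-.1055,.098,97.4,13)])
E
```

```text
t 31.47 [ 0.5162 -0.1019  0.1591] psi 97.34 tilt [ 0.  0. -1.] F [ 0.7 -0.  -0.7] w 0.0558
kit yaw 97.2 rel -0.1 cen [ 0.5155 -0.104   0.1723] offset tool x,y mm [-2.  -0.9] width 0.0539
from [ 0.5162 -0.1019  0.1591] 97.34
[[[-0.07,0.0,1.22],[0,0,-0.0]],[[-0.07,0.01,1.22],[0,0,-0.0]],[[-0.08,-0.0,1.23],[0,0,-0.0]],[[-0.07,0.0,1.22],[0,0,-0.0]],[[-0.07,0.01,1.22],[0,0,-0.1]]]
```

View pics/w24.png

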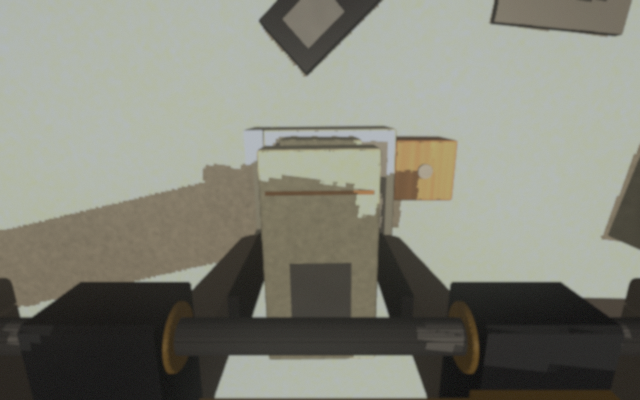

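Call:
servo_tool --motion '[[[-0.1,0,1.3],[0,0,0]],[[-0.1,0,1.3],[0,0,0]],[[-0.1,0,1.3],[0,0,0]],[[0,0,1.1],[0,0,0]],[[0,0,0.7],[0,0,0]],[[0,0,0.5],[0,0,0]],[[0,0,0],[0,0,0]],[[0,0,0],[0,0,0]]]'

```text
time_s: 32.13
position: [0.5166, -0.1056, 0.0966]
tool_rot: [-0.0, 0.66, 0.751, 0.0]
contact_force: [1.4, 0.4, -1.0]
grip_width: 0.056
```

```bash
python3 -c "
from h import *
st()"
```

```text
t 32.13 [ 0.5166 -0.1056  0.0966] psi 97.35 tilt [ 0.  0. -1.] F [ 1.4  0.4 -1. ] w 0.056
```

Call:
servo_tool --motion '[[[0,0,0.05],[0,0,0]],[[0,0,0],[0,0,0]]]'

```text
time_s: 32.3
position: [0.5167, -0.1058, 0.0964]
tool_rot: [0.0, 0.661, 0.751, 0.0]
contact_force: [-0.2, 0.3, 0.8]
grip_width: 0.0559
```

Call:
servo_tool --motion '[[[0,0,0],[0,0,0]],[[0,0,0],[0,0,0]],[[0,0,0],[0,0,0]],[[0,0,-3],[0,0,0]],[[0,0,-3],[0,0,0]],[[0,0,-3],[0,0,0]],[[0,0,0],[0,0,0]],[[0,0,0],[0,0,0]]]' --grip 7.5

```text
time_s: 32.97
position: [0.5174, -0.1064, 0.1877]
tool_rot: [0.002, 0.661, 0.751, 0.0]
contact_force: [-0.7, 0.6, -0.8]
grip_width: 0.0754
```

```bash
python3 - <<'E'
from h import *
snap('w25')
plan([(.516,-.104,.21,92),(.43,.12,.21,30),(.36,.325,.19,-12)])
E
```

```text
t 33.02 [ 0.5163 -0.1065  0.1863] psi 97.28 tilt [ 0.    -0.001 -1.   ] F [-0.7  0.6 -0.6] w 0.0749
from [ 0.5163 -0.1065  0.1863] 97.28
[[[0.26,0.0,-2.37],[0,0,5.3]],[[2.52,-0.87,0.0],[0,0,6.9]],[[2.4,-1.16,0.0],[0,0,6.9]],[[2.24,-1.45,0.0],[0,0,6.9]],[[2.05,-1.7,0.0],[0,0,6.8]],[[1.83,-1.94,0.0],[0,0,6.9]],[[1.59,-2.14,0.0],[0,0,6.9]],[[1.32,-2.31,0.0],[0,0,6.9]]]
[[[1.03,-2.46,0.0],[0,0,6.9]],[[0.73,-2.56,0.0],[0,0,6.9]],[[0.7,-3.54,0.33],[0,0,7.0]],[[0.26,-3.6,0.34],[0,0,7.0]],[[-0.19,-3.61,0.33],[0,0,7.0]],[[-0.62,-3.56,0.33],[0,0,7.0]],[[-1.04,-3.45,0.34],[0,0,7.0]],[[-1.47,-3.31,0.33],[0,0,7.0]]]
```

View pics/w25.png

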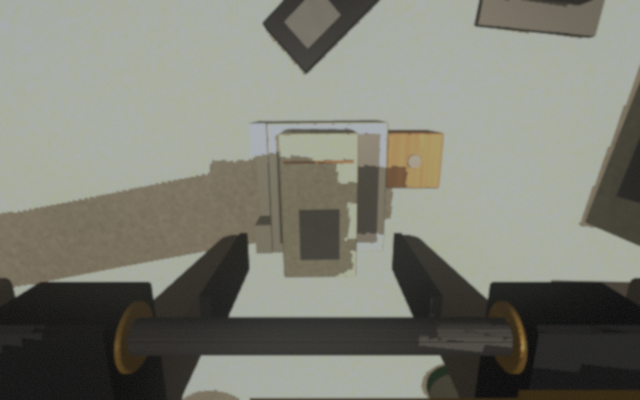

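Call:
servo_tool --motion '[[[0.3,0,-2.4],[0,0,5.3]],[[2.5,-0.9,0],[0,0,6.9]],[[2.4,-1.2,0],[0,0,6.9]],[[2.2,-1.5,0],[0,0,6.9]],[[2.1,-1.7,0],[0,0,6.8]],[[1.8,-1.9,0],[0,0,6.9]],[[1.6,-2.1,0],[0,0,6.9]],[[1.3,-2.3,0],[0,0,6.9]]]'

```text
time_s: 33.68
position: [0.4471, 0.0708, 0.209]
tool_rot: [-0.0, 0.929, 0.37, -0.001]
contact_force: [1.0, 0.5, 0.4]
grip_width: 0.0748
```

Call:
servo_tool --motion '[[[1.0,-2.5,0],[0,0,6.9]],[[0.7,-2.6,0],[0,0,6.9]],[[0.7,-3.5,0.3],[0,0,7.0]],[[0.3,-3.6,0.3],[0,0,7.0]],[[-0.2,-3.6,0.3],[0,0,7.0]],[[-0.6,-3.6,0.3],[0,0,7.0]],[[-1.0,-3.5,0.3],[0,0,7.0]],[[-1.2,-3.3,0.3],[0,0,7.0]]]'

```text
time_s: 34.35
position: [0.3628, 0.3006, 0.1929]
tool_rot: [0.001, 0.998, -0.066, -0.001]
contact_force: [0.9, 0.2, 0.3]
grip_width: 0.0752
```

Call:
servo_tool --motion '[[[0,0,0],[0,0,0]],[[0,0,0],[0,0,0]],[[0,0,0],[0,0,0]]]'

```text
time_s: 34.6
position: [0.3639, 0.2992, 0.1933]
tool_rot: [0.001, 0.998, -0.062, -0.001]
contact_force: [0.8, -1.6, -0.1]
grip_width: 0.0749
```

```bash
python3 - <<'E'
from h import *
rect('w25',[(278,131),(357,131),(356,275),(283,276)],.11)
snap('w26')
E
```

```text
[ 0.5156 -0.1055  0.11  ] yaw 97.9 97.6 len 0.1094 0.0554
t 34.65 [0.3644 0.2987 0.1935] psi -7.22 tilt [-0.001 -0.001 -1.   ] F [ 0.2 -0.9  0. ] w 0.0752
```

View pics/w26.png

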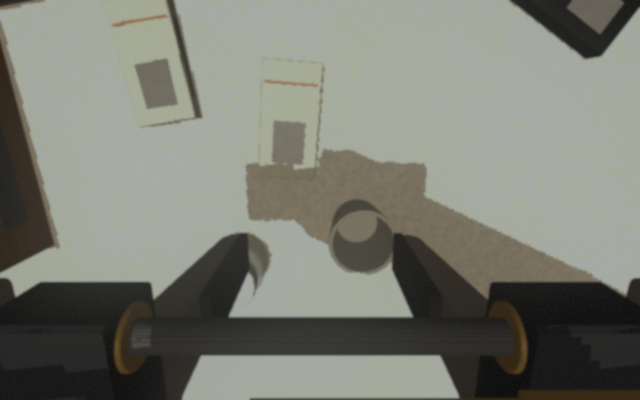

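```bash
python3 - <<'E'
from h import *
rect('w26',[(262,59),(324,63),(318,170),(259,168)],.02)
c=np.load('w26.npy',allow_pickle=True).item()
a=p2w(c,262,59,.02);b=p2w(c,324,63,.02);y=np.radians(-11);print((a+b)/2-.055*np.array([np.cos(y),np.sin(y),0]))
plan([(.425,.3175,.12,-10.8),(.425,.3175,.045,-10.8)])
E
```

```text
[0.4297 0.3181 0.02  ] yaw -10.8 -9.8 len 0.0997 0.0573
[0.42470292 0.31926793 0.02      ]
from [0.3644 0.2987 0.1935] -7.22
[[[1.93,-0.88,2.45],[0,0,1.2]],[[1.9,-0.91,2.45],[0,0,1.2]],[[1.89,-0.96,2.45],[0,0,1.2]],[[-0.0,0.0,3.75],[0,0,-0.0]],[[-0.0,0.0,3.75],[0,0,-0.0]]]
```

Call:
servo_tool --motion '[[[1.9,-0.9,2.4],[0,0,1.1]],[[1.9,-0.9,2.4],[0,0,1.1]],[[1.9,-0.9,2.4],[0,0,1.1]],[[0,0,3.8],[0,0,0]],[[0,0,3.8],[0,0,0]],[[0,0,0],[0,0,0]],[[0,0,0],[0,0,0]],[[0,0,0],[0,0,0]]]'

```text
time_s: 35.32
position: [0.4255, 0.3188, 0.048]
tool_rot: [-0.001, 0.996, -0.092, 0.001]
contact_force: [0.3, 0.4, -0.2]
grip_width: 0.075
```

```bash
python3 - <<'E'
from h import *
snap('w27')
plan([(.425,.318,.007,-10.5)])
E
```

```text
t 35.37 [0.4259 0.3193 0.0487] psi -10.53 tilt [ 0.003  0.002 -1.   ] F [-0.5 -0.3  0.5] w 0.0751
from [0.4259 0.3193 0.0487] -10.53
[[[-0.03,0.07,2.08],[0,0,-0.0]],[[-0.03,0.08,2.09],[0,0,-0.0]]]
```

View pics/w27.png

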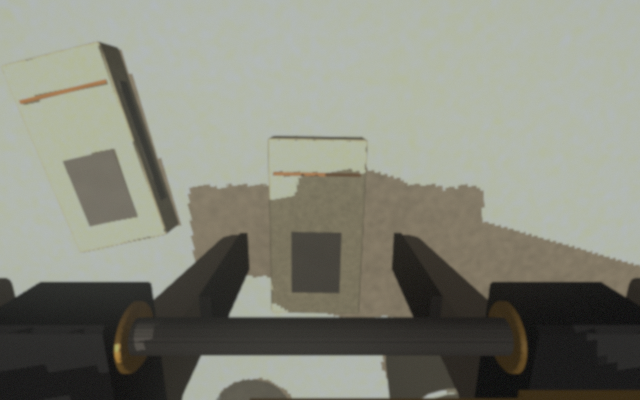

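Call:
servo_tool --motion '[[[0,0,2.1],[0,0,0]],[[0,0,2.1],[0,0,0]],[[0,0,0],[0,0,0]],[[0,0,0],[0,0,0]]]'

```text
time_s: 35.7
position: [0.4251, 0.3191, 0.006]
tool_rot: [-0.0, 0.996, -0.091, 0.001]
contact_force: [-0.2, -0.2, 0.3]
grip_width: 0.075
```

Call:
servo_tool --motion '[[[0,0,0],[0,0,0]],[[0,0,0],[0,0,0]],[[0,0,0],[0,0,0]],[[0,0,0],[0,0,0]],[[0,0,0],[0,0,0]]]' --grip 4.5

```text
time_s: 36.12
position: [0.4255, 0.3196, 0.0059]
tool_rot: [-0.001, 0.996, -0.092, 0.001]
contact_force: [-0.9, -0.5, 7.8]
grip_width: 0.0554
```

```bash
python3 - <<'E'
from h import *
snap('w28')
plan([(.4255,.319,.09,-10.5),(.45,.2,.18,30),(.5167,-.105,.18,97.3)])
E
```

```text
t 36.17 [0.4255 0.3196 0.0059] psi -10.52 tilt [ 0.002  0.002 -1.   ] F [ 0.1 -1.4  8.3] w 0.0562
from [0.4255 0.3196 0.0059] -10.52
[[[0.0,0.02,-2.8],[0,0,-0.0]],[[0.01,0.02,-2.81],[0,0,-0.0]],[[0.0,0.02,-2.8],[0,0,-0.0]],[[0.76,1.88,-1.5],[0,0,-6.8]],[[0.54,1.95,-1.5],[0,0,-6.7]],[[0.31,2.0,-1.5],[0,0,-6.8]],[[0.06,2.02,-1.5],[0,0,-6.7]],[[-0.17,2.02,-1.5],[0,0,-6.8]]]
[[[-0.41,1.99,-1.5],[0,0,-6.7]],[[-0.95,2.97,-0.0],[0,0,-6.7]],[[-1.28,2.85,-0.0],[0,0,-6.8]],[[-1.62,2.67,-0.0],[0,0,-6.7]],[[-1.91,2.47,-0.0],[0,0,-6.7]],[[-2.19,2.22,-0.0],[0,0,-6.8]],[[-2.44,1.95,-0.0],[0,0,-6.7]],[[-2.65,1.65,-0.0],[0,0,-6.7]]]
[[[-2.82,1.33,-0.0],[0,0,-6.8]],[[-2.96,0.99,-0.0],[0,0,-6.7]],[[-3.06,0.64,-0.0],[0,0,-6.7]]]
```

View pics/w28.png

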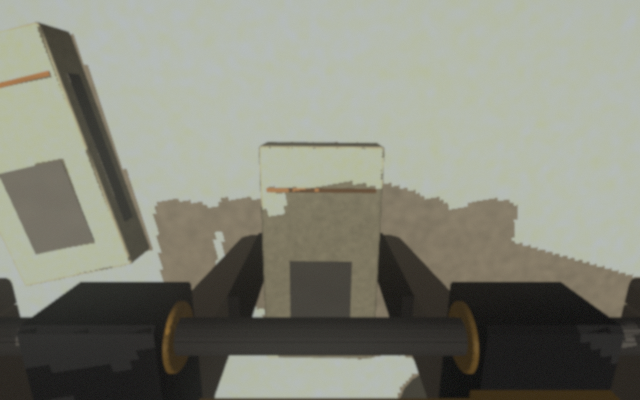

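Call:
servo_tool --motion '[[[0,0,-2.8],[0,0,0]],[[0,0,-2.8],[0,0,0]],[[0,0,-2.8],[0,0,0]],[[0.8,1.9,-1.5],[0,0,-6.8]],[[0.5,2.0,-1.5],[0,0,-6.7]],[[0.3,2.0,-1.5],[0,0,-6.8]],[[0.1,2.0,-1.5],[0,0,-6.7]],[[-0.2,2.0,-1.5],[0,0,-6.8]]]'

```text
time_s: 36.83
position: [0.4448, 0.218, 0.1643]
tool_rot: [0.0, 0.979, 0.205, -0.0]
contact_force: [0.6, -0.6, -1.5]
grip_width: 0.0554
```

Call:
servo_tool --motion '[[[-0.4,2.0,-1.5],[0,0,-6.7]],[[-0.9,3.0,0],[0,0,-6.7]],[[-1.3,2.9,0],[0,0,-6.8]],[[-1.6,2.7,0],[0,0,-6.7]],[[-1.9,2.5,0],[0,0,-6.7]],[[-2.2,2.2,0],[0,0,-6.8]],[[-2.4,1.9,0],[0,0,-6.7]],[[-2.6,1.6,0],[0,0,-6.7]]]'

```text
time_s: 37.5
position: [0.4962, -0.0156, 0.1787]
tool_rot: [0.0, 0.78, 0.625, -0.0]
contact_force: [0.2, 0.1, -0.7]
grip_width: 0.0555
```

Call:
servo_tool --motion '[[[-2.8,1.3,0],[0,0,-6.8]],[[-3.0,1.0,0],[0,0,-6.7]],[[-3.1,0.6,0],[0,0,-6.7]],[[0,0,0],[0,0,0]],[[0,0,0],[0,0,0]],[[0,0,0],[0,0,0]]]'

```text
time_s: 38.0
position: [0.5155, -0.1052, 0.1784]
tool_rot: [-0.0, 0.661, 0.75, 0.0]
contact_force: [-0.0, 0.7, -1.7]
grip_width: 0.0552
```

```bash
python3 - <<'E'
from h import *
snap('w29')
plan([(.517,-.1065,.1165,97.4,13)])
E
```

```text
t 38.05 [ 0.5155 -0.1046  0.1785] psi 97.34 tilt [-0.  0. -1.] F [ 0.3  0.7 -1.7] w 0.0558
from [ 0.5155 -0.1046  0.1785] 97.34
[[[-0.04,0.02,1.24],[0,0,-0.0]],[[-0.04,0.03,1.24],[0,0,-0.0]],[[-0.05,0.02,1.24],[0,0,-0.0]],[[-0.04,0.03,1.24],[0,0,-0.0]],[[-0.04,0.02,1.24],[0,0,-0.1]]]
```

View pics/w29.png

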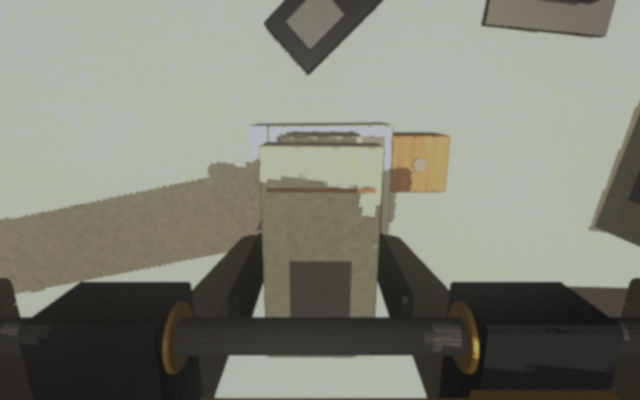

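Call:
servo_tool --motion '[[[-0.1,0.1,1.3],[0,0,0]],[[-0.1,0,1.3],[0,0,0]],[[0,0,1.3],[0,0,0]],[[0,0,1.1],[0,0,0]],[[0,0,0.8],[0,0,0]],[[0,0,0.4],[0,0,0]],[[0,0,0],[0,0,0]],[[0,0,0],[0,0,0]]]'

```text
time_s: 38.72
position: [0.5173, -0.1072, 0.1161]
tool_rot: [-0.0, 0.66, 0.751, 0.0]
contact_force: [0.5, -1.0, -1.9]
grip_width: 0.0556
```

Call:
servo_tool --motion '[[[0,0,0.05],[0,0,0]],[[0,0,0],[0,0,0]]]'

```text
time_s: 38.88
position: [0.5173, -0.1073, 0.116]
tool_rot: [-0.0, 0.661, 0.751, 0.0]
contact_force: [0.4, 0.5, 1.9]
grip_width: 0.0556
```

Call:
servo_tool --motion '[[[0,0,0],[0,0,0]],[[0,0,0],[0,0,0]],[[0,0,0],[0,0,0]],[[0,0,-3],[0,0,0]],[[0,0,-3],[0,0,0]],[[0,0,-3],[0,0,0]],[[0,0,0],[0,0,0]],[[0,0,0],[0,0,0]]]' --grip 7.5

```text
time_s: 39.55
position: [0.518, -0.108, 0.2072]
tool_rot: [0.002, 0.661, 0.751, 0.0]
contact_force: [0.6, -0.8, -0.4]
grip_width: 0.0747
```

```bash
python3 - <<'E'
from h import *
snap('w30')
plan([(.516,-.104,.22,92),(.46,.12,.22,30),(.435,.432,.19,1)])
E
```

```text
t 39.6 [ 0.517  -0.108   0.2058] psi 97.27 tilt [ 0.    -0.001 -1.   ] F [-0.4  0.4  0.1] w 0.0755
from [ 0.517  -0.108   0.2058] 97.27
[[[0.41,-0.05,-1.42],[0,0,5.3]],[[2.51,-0.54,0.0],[0,0,6.9]],[[2.43,-0.83,0.0],[0,0,6.9]],[[2.3,-1.12,0.0],[0,0,6.9]],[[2.16,-1.39,0.0],[0,0,6.8]],[[1.98,-1.63,0.0],[0,0,6.9]],[[1.77,-1.86,0.0],[0,0,6.9]],[[1.53,-2.06,0.0],[0,0,6.9]]]
[[[1.27,-2.23,0.0],[0,0,6.9]],[[1.0,-2.36,0.0],[0,0,6.9]],[[1.68,-3.53,0.38],[0,0,3.6]],[[1.45,-3.64,0.37],[0,0,3.6]],[[1.22,-3.72,0.38],[0,0,3.7]],[[0.98,-3.78,0.37],[0,0,3.6]],[[0.74,-3.85,0.38],[0,0,3.6]],[[0.49,-3.88,0.37],[0,0,3.6]]]
[[[0.26,-3.9,0.38],[0,0,3.7]],[[-0.01,-3.91,0.37],[0,0,3.6]]]
```

View pics/w30.png

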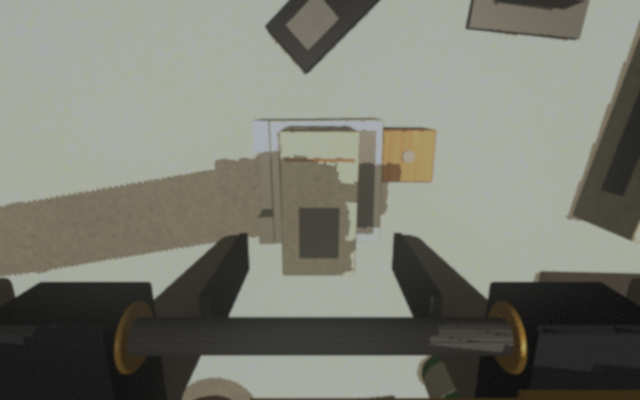

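Good. Last kit C.

Call:
servo_tool --motion '[[[0.4,0,-1.4],[0,0,5.3]],[[2.5,-0.5,0],[0,0,6.9]],[[2.4,-0.8,0],[0,0,6.9]],[[2.3,-1.1,0],[0,0,6.9]],[[2.2,-1.4,0],[0,0,6.8]],[[2.0,-1.6,0],[0,0,6.9]],[[1.8,-1.9,0],[0,0,6.9]],[[1.5,-2.1,0],[0,0,6.9]]]'

```text
time_s: 40.27
position: [0.4723, 0.0718, 0.2185]
tool_rot: [-0.0, 0.929, 0.37, -0.001]
contact_force: [0.4, 0.8, 0.1]
grip_width: 0.0748
```

Call:
servo_tool --motion '[[[1.3,-2.2,0],[0,0,6.9]],[[1.0,-2.4,0],[0,0,6.9]],[[1.7,-3.5,0.4],[0,0,3.6]],[[1.4,-3.6,0.4],[0,0,3.6]],[[1.2,-3.7,0.4],[0,0,3.7]],[[1.0,-3.8,0.4],[0,0,3.6]],[[0.7,-3.8,0.4],[0,0,3.6]],[[0.5,-3.8,0.4],[0,0,3.6]]]'

```text
time_s: 40.93
position: [0.4414, 0.354, 0.1937]
tool_rot: [0.001, 0.997, 0.071, -0.001]
contact_force: [1.3, -0.1, 0.5]
grip_width: 0.0749
```

Call:
servo_tool --motion '[[[0.3,-3.8,0.3],[0,0,3.7]],[[0,-3.8,0.3],[0,0,3.6]],[[0,0,0],[0,0,0]],[[0,0,0],[0,0,0]],[[0,0,0],[0,0,0]]]'

```text
time_s: 41.35
position: [0.4364, 0.4279, 0.1882]
tool_rot: [0.001, 1.0, 0.009, -0.001]
contact_force: [0.5, -0.7, 0.2]
grip_width: 0.0751
```

```bash
python3 - <<'E'
from h import *
rect('w30',[(281,129),(358,130),(356,274),(283,275)],.13)
snap('w31')
E
```

```text
[ 0.5169 -0.1059  0.13  ] yaw 97.2 97.3 len 0.1094 0.0546
t 41.4 [0.4371 0.4272 0.1886] psi 0.96 tilt [-0.001 -0.002 -1.   ] F [0.3 0.4 0.2] w 0.0751
```

View pics/w31.png

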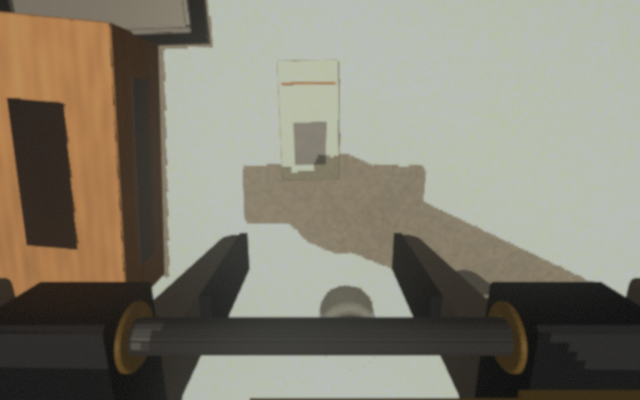

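```bash
python3 - <<'E'
from h import *
rect('w31',[(278,60),(340,60),(339,181),(281,181)],.02)
c=np.load('w31.npy',allow_pickle=True).item()
print(p2w(c,165,150,0),p2w(c,165,270,0),p2w(c,112,40,.1),p2w(c,125,280,.1))
plan([(.493,.4365,.045,1)])
E
```

```text
[0.4936 0.4379 0.02  ] yaw 1.1 1.0 len 0.1107 0.0562
[0.46359109 0.58444485 0.        ] [0.33070518 0.59713915 0.        ] [0.54944421 0.56959029 0.1       ] [0.37097496 0.58310617 0.1       ]
from [0.4371 0.4272 0.1886] 0.96
[[[1.4,-0.21,3.59],[0,0,-0.0]],[[1.4,-0.21,3.59],[0,0,-0.0]],[[1.4,-0.2,3.59],[0,0,-0.0]],[[1.4,-0.21,3.59],[0,0,-0.0]]]
```

Body edge would be at y≈.533; box at ≈.57–.58, clear.

Call:
servo_tool --motion '[[[1.4,-0.3,3.6],[0,0,0]],[[1.4,-0.3,3.6],[0,0,0]],[[1.4,-0.2,3.6],[0,0,0]],[[1.4,-0.2,3.5],[0,0,0]],[[0,0,0],[0,0,0]],[[0,0,0],[0,0,0]],[[0,0,0],[0,0,0]]]'

```text
time_s: 41.98
position: [0.4931, 0.4398, 0.0485]
tool_rot: [-0.001, 1.0, 0.008, 0.0]
contact_force: [-0.5, 0.8, 0.3]
grip_width: 0.0751
```

```bash
python3 - <<'E'
from h import *
snap('w32');plan([(.493,.4375,.007,1)])
E
```

```text
t 42.03 [0.4932 0.4407 0.0496] psi 1.0 tilt [ 0.002  0.003 -1.   ] F [-0.2 -0.6 -0.2] w 0.075
from [0.4932 0.4407 0.0496] 1.0
[[[-0.01,0.16,2.13],[0,0,-0.0]],[[-0.02,0.16,2.13],[0,0,-0.0]]]
```

View pics/w32.png

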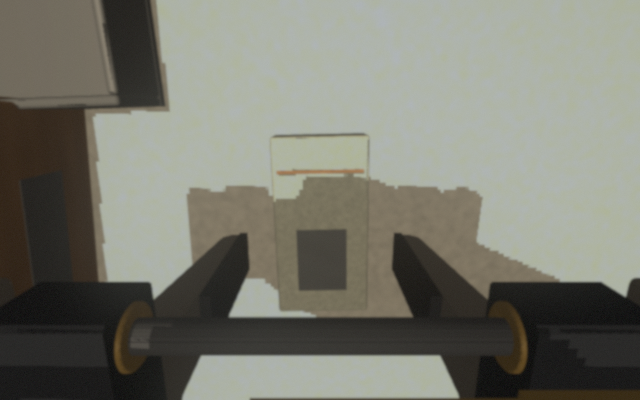

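Call:
servo_tool --motion '[[[0.1,0.1,2.1],[0,0,0]],[[0,0,2.1],[0,0,0]],[[0,0,0],[0,0,0]],[[0,0,0],[0,0,0]]]'

```text
time_s: 42.37
position: [0.4937, 0.4394, 0.0068]
tool_rot: [-0.0, 1.0, 0.009, 0.001]
contact_force: [-0.2, 0.2, 0.2]
grip_width: 0.0749
```

Call:
servo_tool --motion '[[[0,0,0],[0,0,0]],[[0,0,0],[0,0,0]],[[0,0,0],[0,0,0]],[[0,0,0],[0,0,0]],[[0,0,0],[0,0,0]]]' --grip 4.5

```text
time_s: 42.78
position: [0.4944, 0.4397, 0.0067]
tool_rot: [-0.001, 1.0, 0.009, 0.001]
contact_force: [-1.1, -0.9, 6.8]
grip_width: 0.0556
```

```bash
python3 - <<'E'
from h import *
snap('w33')
plan([(.494,.440,.09,1),(.49,.25,.20,30),(.5167,-.1055,.20,97.3)])
E
```

```text
t 42.83 [0.4944 0.4398 0.0067] psi 1.01 tilt [ 0.002  0.001 -1.   ] F [-1.2 -0.8  6. ] w 0.0554
from [0.4944 0.4398 0.0067] 1.01
[[[-0.01,-0.01,-2.78],[0,0,0.0]],[[-0.02,-0.01,-2.77],[0,0,0.0]],[[-0.01,-0.01,-2.78],[0,0,0.0]],[[-0.12,3.17,-1.83],[0,0,-4.8]],[[-0.39,3.14,-1.84],[0,0,-4.9]],[[-0.65,3.1,-1.83],[0,0,-4.8]],[[-0.91,3.03,-1.83],[0,0,-4.8]],[[-1.17,2.95,-1.83],[0,0,-4.9]]]
[[[-1.41,2.84,-1.84],[0,0,-4.8]],[[-1.55,3.21,0.0],[0,0,-6.7]],[[-1.91,3.01,0.0],[0,0,-6.8]],[[-2.25,2.76,0.0],[0,0,-6.7]],[[-2.56,2.48,0.0],[0,0,-6.7]],[[-2.83,2.17,0.0],[0,0,-6.7]],[[-3.07,1.82,0.0],[0,0,-6.8]],[[-3.26,1.44,0.0],[0,0,-6.7]]]
[[[-3.4,1.06,0.0],[0,0,-6.7]],[[-3.51,0.65,0.0],[0,0,-6.8]],[[-3.56,0.23,0.0],[0,0,-6.7]]]
```

View pics/w33.png

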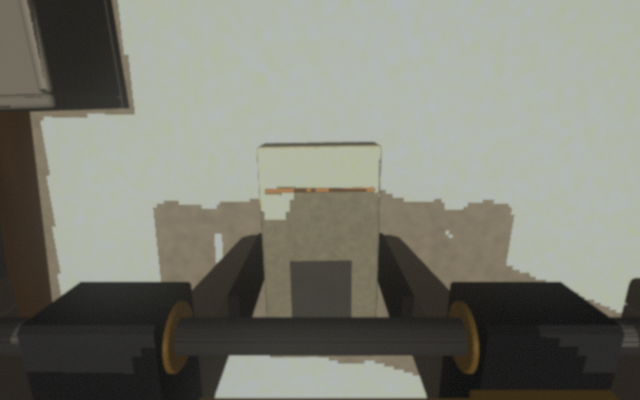

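Call:
servo_tool --motion '[[[0,0,-2.8],[0,0,0]],[[0,0,-2.8],[0,0,0]],[[0,0,-2.8],[0,0,0]],[[-0.1,3.2,-1.8],[0,0,-4.8]],[[-0.4,3.1,-1.8],[0,0,-4.9]],[[-0.6,3.1,-1.8],[0,0,-4.8]],[[-0.9,3.0,-1.8],[0,0,-4.8]],[[-1.2,2.9,-1.8],[0,0,-4.9]]]'

```text
time_s: 43.5
position: [0.4901, 0.2799, 0.1797]
tool_rot: [0.0, 0.975, 0.22, -0.0]
contact_force: [0.7, 0.2, -0.7]
grip_width: 0.0555
```

Call:
servo_tool --motion '[[[-1.4,2.8,-1.8],[0,0,-4.8]],[[-1.5,3.2,0],[0,0,-6.7]],[[-1.9,3.0,0],[0,0,-6.8]],[[-2.2,2.8,0],[0,0,-6.7]],[[-2.6,2.5,0],[0,0,-6.7]],[[-2.8,2.2,0],[0,0,-6.7]],[[-3.1,1.8,0],[0,0,-6.8]],[[-3.3,1.4,0],[0,0,-6.7]]]'

```text
time_s: 44.17
position: [0.5087, -0.0008, 0.1972]
tool_rot: [0.0, 0.78, 0.626, -0.0]
contact_force: [1.0, -0.7, -1.3]
grip_width: 0.0556
```

Call:
servo_tool --motion '[[[-3.4,1.1,0],[0,0,-6.7]],[[-3.5,0.6,0],[0,0,-6.8]],[[-3.5,0.2,0],[0,0,-6.7]],[[0,0,0],[0,0,0]],[[0,0,0],[0,0,0]],[[0,0,0],[0,0,0]],[[0,0,0],[0,0,0]]]'

```text
time_s: 44.75
position: [0.5165, -0.1033, 0.1972]
tool_rot: [0.0, 0.66, 0.751, 0.0]
contact_force: [-1.1, 0.2, -0.5]
grip_width: 0.0558
```

```bash
python3 - <<'E'
from h import *
snap('w34')
held('w34',[(259,147),(382,147)],.055,.0132)
plan([(.517,-.1063,.137,97.4,13)])
E
```

```text
t 44.8 [ 0.5166 -0.1032  0.1972] psi 97.44 tilt [ 0. -0. -1.] F [ 0.8 -0.7 -2.2] w 0.0557
kit yaw 97.4 rel -0.1 cen [ 0.5161 -0.1037  0.2104] offset tool x,y mm [-0.5 -0.5] width 0.0543
from [ 0.5166 -0.1032  0.1972] 97.44
[[[-0.06,0.0,1.2],[0,0,0.0]],[[-0.07,0.0,1.21],[0,0,0.0]],[[-0.06,0.0,1.2],[0,0,0.0]],[[-0.06,0.0,1.21],[0,0,0.0]],[[-0.07,0.0,1.2],[0,0,0.0]]]
```

View pics/w34.png

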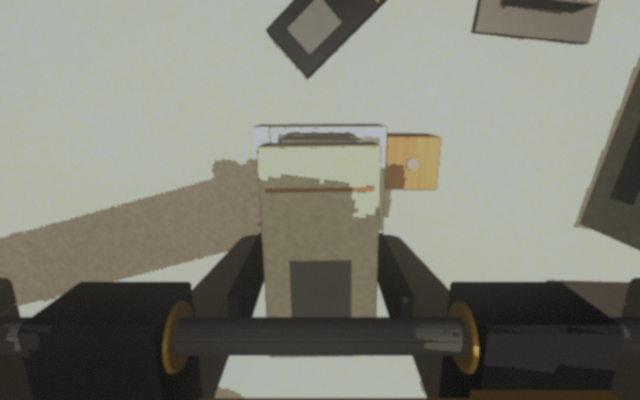

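Call:
servo_tool --motion '[[[-0.1,0,1.3],[0,0,0]],[[-0.1,0,1.3],[0,0,0]],[[-0.1,0,1.3],[0,0,0]],[[0,0,1.1],[0,0,0]],[[0,0,0.7],[0,0,0]],[[0,0,0.3],[0,0,0]],[[0,0,0],[0,0,0]],[[0,0,0],[0,0,0]]]'

```text
time_s: 45.47
position: [0.5169, -0.1074, 0.1367]
tool_rot: [-0.0, 0.66, 0.751, -0.0]
contact_force: [-0.9, 0.3, 0.2]
grip_width: 0.0557
```

Call:
servo_tool --motion '[[[0,0,0.05],[0,0,0]],[[0,0,0],[0,0,0]]]'

```text
time_s: 45.63
position: [0.5169, -0.1074, 0.1366]
tool_rot: [-0.0, 0.661, 0.751, -0.0]
contact_force: [-3.2, 1.0, 5.2]
grip_width: 0.0557
```

Call:
servo_tool --motion '[[[0,0,0],[0,0,0]],[[0,0,0],[0,0,0]],[[0,0,0],[0,0,0]],[[0,0,-3],[0,0,0]],[[0,0,-3],[0,0,0]],[[0,0,-3],[0,0,0]],[[0,0,0],[0,0,0]],[[0,0,0],[0,0,0]]]' --grip 7.5

```text
time_s: 46.3
position: [0.5179, -0.1081, 0.2275]
tool_rot: [0.001, 0.661, 0.75, 0.001]
contact_force: [-0.4, 0.2, -0.4]
grip_width: 0.075
```

```bash
python3 - <<'E'
from h import *
snap('w35')
plan([(.60,.0,.22,50),(.63,.08,.19,0)])
E
```

```text
t 46.35 [ 0.5169 -0.1083  0.2262] psi 97.27 tilt [ 0.    -0.001 -1.   ] F [ 0.   0.1 -0.3] w 0.0752
from [ 0.5169 -0.1083  0.2262] 97.27
[[[1.39,1.37,0.09],[0,0,6.8]],[[1.53,1.2,0.09],[0,0,6.7]],[[1.67,1.01,0.09],[0,0,6.8]],[[1.78,0.81,0.08],[0,0,6.7]],[[1.85,0.6,0.09],[0,0,6.8]],[[1.92,0.37,0.09],[0,0,6.7]],[[1.94,0.14,0.09],[0,0,6.8]],[[1.01,-0.36,0.37],[0,0,6.2]]]
[[[0.96,-0.46,0.38],[0,0,6.3]],[[0.91,-0.56,0.37],[0,0,6.2]],[[0.84,-0.66,0.38],[0,0,6.3]],[[0.76,-0.75,0.37],[0,0,6.2]],[[0.68,-0.83,0.38],[0,0,6.3]],[[0.58,-0.89,0.37],[0,0,6.2]],[[0.48,-0.96,0.38],[0,0,6.3]]]
```

View pics/w35.png

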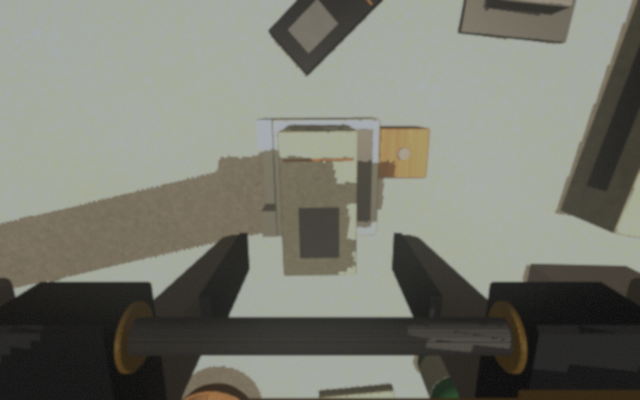

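Call:
servo_tool --motion '[[[1.4,1.4,0],[0,0,6.8]],[[1.5,1.2,0],[0,0,6.7]],[[1.7,1.0,0],[0,0,6.8]],[[1.8,0.8,0],[0,0,6.7]],[[1.9,0.6,0.1],[0,0,6.8]],[[1.9,0.4,0.1],[0,0,6.7]],[[1.9,0.1,0.2],[0,0,6.8]],[[1.0,-0.4,0.4],[0,0,6.2]]]' --grip 4

```text
time_s: 47.02
position: [0.6039, 0.0128, 0.2167]
tool_rot: [-0.001, 0.929, 0.371, -0.0]
contact_force: [0.3, -0.0, 0.0]
grip_width: 0.0402
```

Call:
servo_tool --motion '[[[1.0,-0.5,0.4],[0,0,6.3]],[[0.9,-0.6,0.4],[0,0,6.2]],[[0.8,-0.7,0.4],[0,0,6.3]],[[0.8,-0.8,0.4],[0,0,6.2]],[[0.7,-0.8,0.4],[0,0,6.3]],[[0.6,-0.9,0.4],[0,0,6.2]],[[0.5,-1.0,0.4],[0,0,6.3]],[[0,0,0],[0,0,0]]]'

```text
time_s: 47.68
position: [0.6282, 0.0852, 0.1879]
tool_rot: [-0.0, 1.0, 0.0, -0.002]
contact_force: [0.1, -0.0, -0.2]
grip_width: 0.04
```

Call:
servo_tool --motion '[[[0,0,0],[0,0,0]],[[0,0,0],[0,0,0]]]'

```text
time_s: 47.85
position: [0.6289, 0.0824, 0.1895]
tool_rot: [0.0, 1.0, 0.001, -0.001]
contact_force: [-0.6, -0.7, 0.4]
grip_width: 0.0399
```

```bash
python3 - <<'E'
from h import *
rect('w35',[(279,127),(357,127),(356,274),(283,275)],.15)
snap('w36')
E
```

```text
[ 0.5161 -0.1054  0.15  ] yaw 97.7 97.6 len 0.1112 0.0549
t 47.9 [0.6291 0.082  0.1898] psi 0.08 tilt [-0.001 -0.001 -1.   ] F [ 0.6  0.4 -0.4] w 0.04
```

View pics/w36.png

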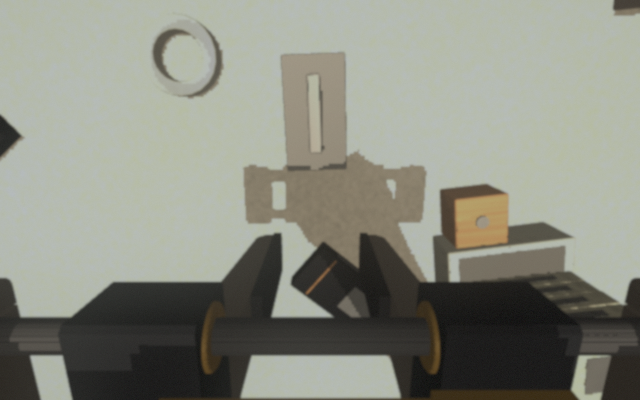

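```bash
python3 - <<'E'
from h import *
rect('w36',[(281,55),(346,53),(345,166),(287,167)],.008)
rect('w36',[(308,74),(319,73),(322,152),(311,153)],.036)
E
```

```text
[0.6959 0.0869 0.008 ] yaw 1.2 1.4 len 0.1054 0.0594
[0.6949 0.0863 0.036 ] yaw 2.1 5.2 len 0.0684 0.0099
```

Call:
servo_tool --motion '[[[1.7,-0.1,3.4],[0,0,-0.4]],[[1.7,-0.1,3.4],[0,0,-0.4]],[[1.6,-0.1,3.4],[0,0,-0.4]],[[1.6,-0.1,3.2],[0,0,-0.3]],[[0,0,0],[0,0,0]],[[0,0,0],[0,0,0]],[[0,0,0],[0,0,0]]]'

```text
time_s: 48.48
position: [0.6956, 0.0878, 0.0579]
tool_rot: [-0.0, 1.0, 0.013, 0.001]
contact_force: [-0.2, 0.6, 0.0]
grip_width: 0.0397
```

```bash
python3 - <<'E'
from h import *
snap('w37');plan([(.695,.0868,.0115,1.5)])
E
```

```text
t 48.53 [0.6962 0.088  0.0591] psi 1.52 tilt [ 0.003  0.001 -1.   ] F [0.  0.5 0.2] w 0.0399
from [0.6962 0.088  0.0591] 1.52
[[[-0.06,0.06,2.38],[0,0,0.0]],[[-0.06,0.05,2.38],[0,0,0.0]]]
```

View pics/w37.png

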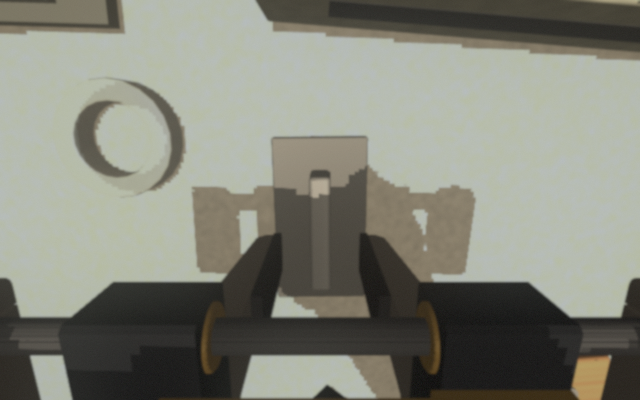

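Bar centred between fingers. Descend to ~.0125 and grip.

Call:
servo_tool --motion '[[[0,0,2.3],[0,0,0]],[[0,0,1.6],[0,0,0]],[[0,0,0.7],[0,0,0]],[[0,0,0],[0,0,0]],[[0,0,0],[0,0,0]]]'

```text
time_s: 48.95
position: [0.6954, 0.0878, 0.011]
tool_rot: [-0.0, 1.0, 0.013, 0.0]
contact_force: [-0.4, -0.3, -0.1]
grip_width: 0.0405
```

Call:
servo_tool --motion '[[[0,0,0],[0,0,0]],[[0,0,0],[0,0,0]],[[0,0,0],[0,0,0]],[[0,0,0],[0,0,0]],[[0,0,0],[0,0,0]],[[0,0,0],[0,0,0]]]' --grip 0.5 --force 45

```text
time_s: 49.45
position: [0.6957, 0.0879, 0.0109]
tool_rot: [-0.0, 1.0, 0.013, 0.0]
contact_force: [-0.0, -0.1, 2.2]
grip_width: 0.0115
```

```bash
python3 - <<'E'
from h import *
snap('w38')
plan([(.697,.087,.10,1.5),(.66,.03,.22,40),(.5167,-.106,.22,97.3)])
E
```

```text
t 49.5 [0.6956 0.0879 0.0108] psi 1.51 tilt [ 0.001  0.    -1.   ] F [-1.5  0.4  2.8] w 0.0118
from [0.6956 0.0879 0.0108] 1.51
[[[0.04,0.03,-2.97],[0,0,0.0]],[[0.05,0.03,-2.97],[0,0,0.0]],[[0.04,0.03,-2.98],[0,0,0.0]],[[-0.64,0.93,-2.0],[0,0,-6.4]],[[-0.74,0.86,-2.0],[0,0,-6.4]],[[-0.83,0.77,-2.0],[0,0,-6.4]],[[-0.92,0.67,-2.0],[0,0,-6.5]],[[-0.98,0.56,-2.0],[0,0,-6.4]]]
[[[-1.04,0.45,-2.0],[0,0,-6.4]],[[-2.19,0.13,0.0],[0,0,-6.4]],[[-2.19,-0.11,0.0],[0,0,-6.3]],[[-2.17,-0.35,0.0],[0,0,-6.4]],[[-2.12,-0.59,0.0],[0,0,-6.4]],[[-2.03,-0.82,0.0],[0,0,-6.3]],[[-1.93,-1.04,0.0],[0,0,-6.4]],[[-1.81,-1.25,0.0],[0,0,-6.4]]]
[[[-1.65,-1.44,0.0],[0,0,-6.3]],[[-1.49,-1.62,0.0],[0,0,-6.4]]]
```

View pics/w38.png

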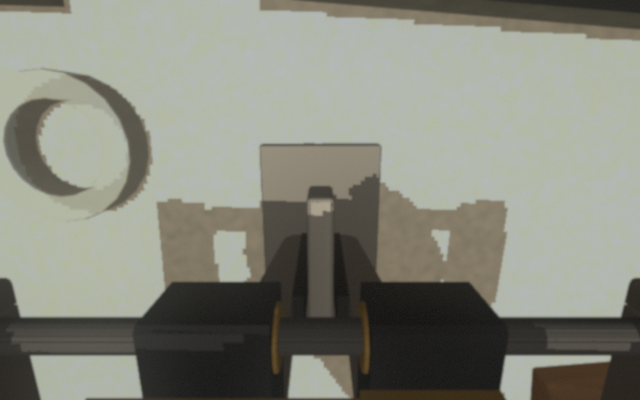

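```bash
python3 - <<'E'
from h import *
held('w38',[(261,144),(381,144)],.055,-.0028)
E
```

```text
kit yaw 1.5 rel -0.0 cen [0.6952 0.0869 0.008 ] offset tool x,y mm [-0.5  1. ] width 0.0583
```

Call:
servo_tool --motion '[[[0,0,-3],[0,0,0]],[[0,0,-3],[0,0,0]],[[0,0,-3],[0,0,0]],[[-0.6,0.9,-2],[0,0,-6.4]],[[-0.7,0.9,-2],[0,0,-6.4]],[[-0.8,0.8,-2],[0,0,-6.4]],[[-0.9,0.7,-2],[0,0,-6.5]],[[-1.0,0.6,-2],[0,0,-6.4]]]'

```text
time_s: 50.17
position: [0.6651, 0.0387, 0.2004]
tool_rot: [-0.0, 0.956, 0.292, -0.001]
contact_force: [0.9, -0.2, -3.0]
grip_width: 0.0115
```

Call:
servo_tool --motion '[[[-1.0,0.4,-2],[0,0,-6.4]],[[-2.2,0.1,0],[0,0,-6.4]],[[-2.2,-0.1,0],[0,0,-6.3]],[[-2.2,-0.3,0],[0,0,-6.4]],[[-2.1,-0.6,0],[0,0,-6.4]],[[-2.0,-0.8,0],[0,0,-6.3]],[[-1.9,-1.0,0],[0,0,-6.4]],[[-1.8,-1.2,0],[0,0,-6.4]]]'

```text
time_s: 50.83
position: [0.5483, -0.076, 0.2197]
tool_rot: [-0.0, 0.738, 0.675, -0.001]
contact_force: [0.4, -0.9, -2.6]
grip_width: 0.0116
```

Call:
servo_tool --motion '[[[-1.7,-1.4,0],[0,0,-6.3]],[[-1.5,-1.6,0],[0,0,-6.4]],[[0,0,0],[0,0,0]],[[0,0,0],[0,0,0]],[[0,0,0],[0,0,0]],[[0,0,0],[0,0,0]]]'

```text
time_s: 51.33
position: [0.5189, -0.1052, 0.2205]
tool_rot: [-0.0, 0.661, 0.751, 0.0]
contact_force: [0.5, -0.5, -3.4]
grip_width: 0.0115
```

```bash
python3 - <<'E'
from h import *
snap('w39')
plan([(.5167,-.1065,.162,97.4,13)])
E
```

```text
t 51.38 [ 0.5189 -0.1051  0.2205] psi 97.36 tilt [ 0.  0. -1.] F [ 0.3 -0.3 -3. ] w 0.0117
from [ 0.5189 -0.1051  0.2205] 97.36
[[[-0.02,-0.05,1.17],[0,0,-0.0]],[[-0.03,-0.05,1.17],[0,0,-0.0]],[[-0.02,-0.04,1.17],[0,0,-0.0]],[[-0.02,-0.05,1.17],[0,0,-0.0]],[[-0.02,-0.05,1.17],[0,0,-0.0]]]
```

View pics/w39.png

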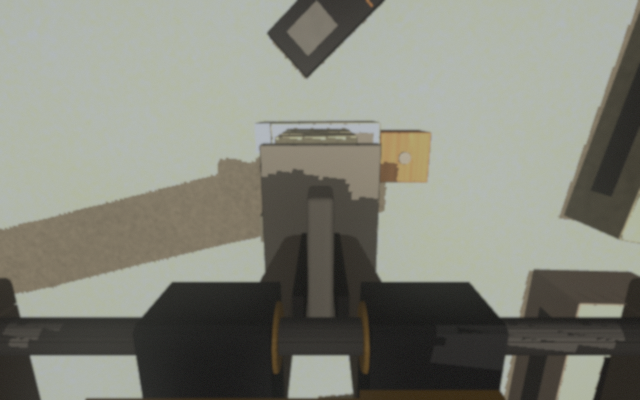

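Call:
servo_tool --motion '[[[-0.1,-0.1,1.3],[0,0,0]],[[0,-0.1,1.3],[0,0,0]],[[0,0,1.3],[0,0,0]],[[0,0,1.0],[0,0,0]],[[0,0,0.7],[0,0,0]],[[0,0,0.3],[0,0,0]],[[0,0,0],[0,0,0]],[[0,0,0],[0,0,0]]]'

```text
time_s: 52.05
position: [0.5168, -0.1071, 0.1612]
tool_rot: [-0.0, 0.661, 0.751, 0.0]
contact_force: [0.2, 0.9, -2.0]
grip_width: 0.012
```

Call:
servo_tool --motion '[[[0,0,0.05],[0,0,0]],[[0,0,0],[0,0,0]],[[0,0,0],[0,0,0]]]'

```text
time_s: 52.3
position: [0.5166, -0.1074, 0.1608]
tool_rot: [-0.0, 0.661, 0.751, 0.0]
contact_force: [0.1, 0.7, -2.8]
grip_width: 0.0116
```

Call:
servo_tool --motion '[[[0,0,0.05],[0,0,0]],[[0,0,0.05],[0,0,0]],[[0,0,0],[0,0,0]],[[0,0,0],[0,0,0]]]'

```text
time_s: 52.63
position: [0.5167, -0.1074, 0.1608]
tool_rot: [0.0, 0.661, 0.751, -0.0]
contact_force: [-3.1, -0.4, 5.3]
grip_width: 0.0118
```

Seated. Release gently and rise.

Call:
servo_tool --motion '[[[0,0,0],[0,0,0]],[[0,0,0],[0,0,0]],[[0,0,0],[0,0,0]],[[0,0,-2],[0,0,0]],[[0,0,-3],[0,0,0]],[[0,0,-3],[0,0,0]],[[0,0,0],[0,0,0]],[[0,0,0],[0,0,0]]]' --grip 4

```text
time_s: 53.3
position: [0.5176, -0.1075, 0.2412]
tool_rot: [0.001, 0.661, 0.751, 0.001]
contact_force: [-0.8, -0.2, -0.1]
grip_width: 0.04
```

```bash
python3 - <<'E'
from h import *
snap('w40')
E
```

```text
t 53.35 [ 0.5166 -0.1077  0.2399] psi 97.28 tilt [ 0.    -0.001 -1.   ] F [-0.   0.1 -0.4] w 0.0403
```

View pics/w40.png

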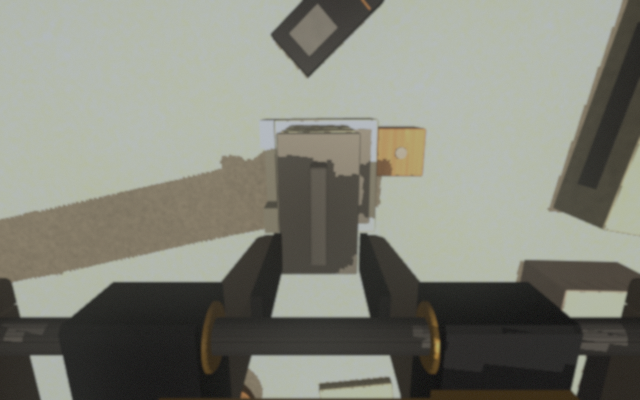

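Now move the arm aside and check from the scene and top cameras.

Call:
servo_tool --motion '[[[3,-1,-2],[0,0,0]],[[3,-2,-1],[0,0,0]],[[3,-2,0],[0,0,0]],[[3,-2,0],[0,0,0]],[[3,-2,0],[0,0,0]],[[3,-1,0],[0,0,0]],[[3,0,0],[0,0,0]],[[0,0,0],[0,0,0]]]'

```text
time_s: 54.02
position: [0.3886, 0.0924, 0.2694]
tool_rot: [0.001, 0.658, 0.753, -0.001]
contact_force: [0.6, 0.5, -0.6]
grip_width: 0.0398
```

Call:
servo_tool --motion '[[[0,0,0],[0,0,0]],[[0,0,0],[0,0,0]],[[0,0,0],[0,0,0]]]'

```text
time_s: 54.27
position: [0.3909, 0.0871, 0.2695]
tool_rot: [-0.001, 0.661, 0.75, 0.0]
contact_force: [0.4, -0.1, 0.2]
grip_width: 0.04
```

```bash
python3 - <<'E'
from h import *
st()
rect('w40',[(277,134),(360,133),(358,271),(279,272)],.158)
rect('w40',[(262,120),(377,119),(377,234),(266,234)],.05)
for n,(a,b,c,d) in dict(top=(90,290,140,480),scene=(120,300,150,400)).items():
    im=arm.read_camera(n);cv2.imwrite(f'pics/f_{n}.png',cv2.resize(im[a:b,c:d,::-1],None,fx=2.3 if n=='top' else 3.2,fy=2.3 if n=='top' else 3.2,interpolation=cv2.INTER_CUBIC))
E
```

```text
t 54.27 [0.3909 0.0871 0.2695] psi 97.21 tilt [-0.001  0.001 -1.   ] F [ 0.4 -0.1  0.2] w 0.04
[ 0.5159 -0.1072  0.158 ] yaw 97.2 98.0 len 0.1067 0.0604
[ 0.5179 -0.108   0.05  ] yaw 98.3 97.5 len 0.1215 0.1179
```

View pics/f_scene.png

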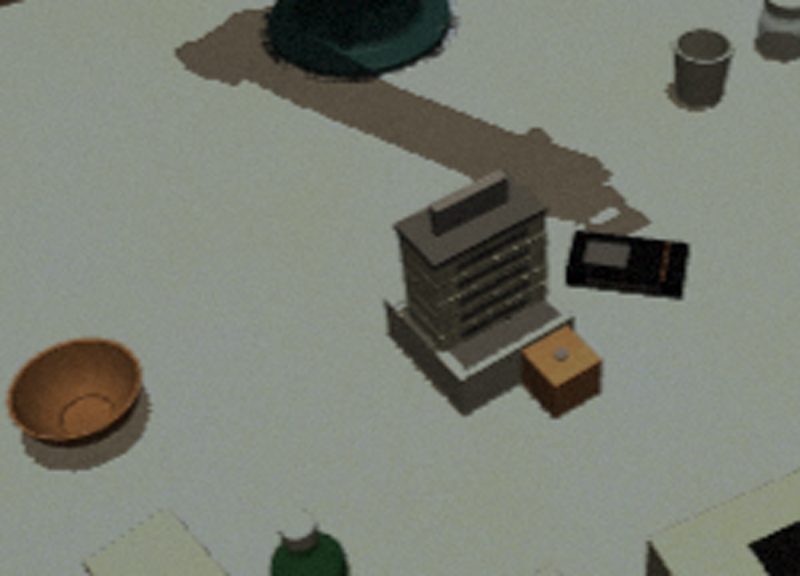

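View pics/f_top.png

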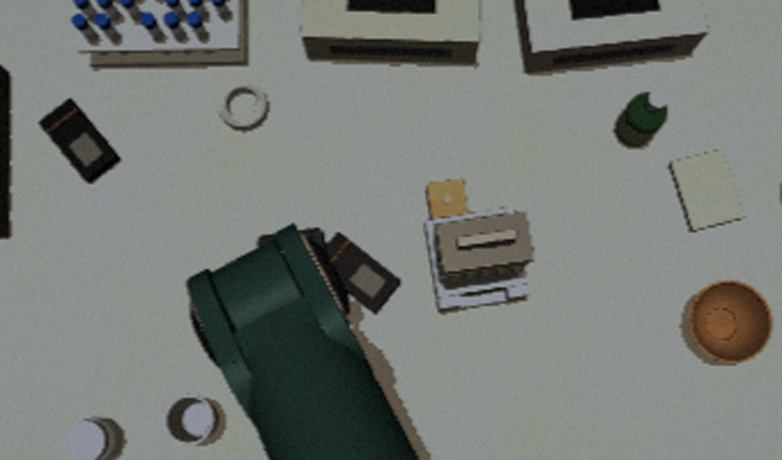

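```bash
python3 -c "
from h import *
print(arm.hand_in())"
```

```text
the job is handed in; nothing more can be done
None
```

The job is done and handed in at about 54 s of the 210 s allowed; the hand-in gives no verdict. I pushed the dispenser round a quarter turn clockwise against the post with closed fingers. Then I stacked all five white kits on it and laid the weight board on top, handle up.

- **Dispenser:** it stands with its front to the robot and its back against the post's near face. My last check put its centre at about (0.518, -0.108) m and its yaw at about 7.5–8°. The post measured about 5–7°, so they are square within about 2–3°.
- **Pile:** each layer, the board included, measured within about 2 mm of the dispenser's centre. Long sides were within about 1–2° of parallel to its front.
- **Other things:** the last top and scene pictures show the pile straight. The gel, bowl, tape, pad, cup, jar and both black look-alikes look unmoved. The arm was clear of everything.

- **Where measurements disagreed:** early estimates of the dispenser's centre from the fixed cameras differed by about 13 mm in x. I relied on the close-up wrist views instead, and the finger-contact position agreed with them.
- **Heights:** my two-view height check on the first kit was too noisy to use. I took the 20 mm kit height from the text, and the heights at which the stacked kits and board seated agreed with it to about 1 mm.

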